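Switch off the board preheater over its screen and take the board carrier off to cool

TASK

Pick up the bent rod from its stand, reach over the metal screen with it and pull the switch lever behind the screen fully over towards the screen, touching the lever only with the rod, then lay the rod back in its stand as it was. Once the rod is back, lift the board carrier off the sloping preheater by its handle, keep it from tipping over, and set it down gently, flat, centred and square on the cork pad, and let go. Leave the spool, the bottle and the tin where they are.

Things in the scene. Friction and masses are not known exactly. Their poses are not given: they have to be found in the camera images.
- rod_grip (a point): Grasp point: centre of the bent rod's wooden handle, a square bar 110 mm long (x), 18 x 18 mm. A 10 mm round steel shaft runs on from it to x = +145 mm and there bends square down (-z) into a leg; see rod_tip. About 0.14 kg. Axes: x along the handle to the bend, z up, opposite to the leg. It starts lying in the stand, the leg hanging down beyond the stand's front.
- rod_tip (a point): Centre of the rounded lower end of the leg (10 mm diameter, its surface ends 5 mm below), at +145 mm x, -80 mm z from rod_grip; same axes as rod_grip.
- stand_rest (a point): Where rod_grip lies when the rod rests in its fixed stand (same axes as the rod), 120 mm above the table. Two open forks that flare upward carry it: under the handle 45 mm behind this point (22 mm wide at the bottom) and under the shaft 95 mm in front (13 mm wide). Fork tops are up to 17 mm above the handle's axis. Base plate 190 x 80 x 10 mm.
- lever_bar (a point): Centre of the black cross-bar (round, 64 mm long along the station's y, 14 mm diameter) at the top of the T-shaped switch lever, 60 mm from the lever's pivot. It is 93 mm above the table at either end of the swing, 100 mm when upright. The position moves with the lever.
- station: Fixed switch station; origin on the table straight below the lever's pivot (pivot 40 mm up, on a switch box 90 x 110 mm with its top 42 mm up). x runs from the screen to the lever, square to the screen; y along screen and pivot; z up. The metal screen is a sheet 180 mm wide, 125 mm high, 4 mm thick (10 mm at its top edge), at x = -77 mm.
- lever (a joint): Angle of the switch lever in rad: 0 = leaning 0.5 rad away from the screen (on), 1.0 = its stop, leaning 0.5 rad towards the screen (off, the wanted end). It starts between 0 and 0.2. A friction hinge: it takes about 2 N at the cross-bar to move and stays where it is left.
- carrier_handle (a point): Grasp point: centre of the board carrier's black handle bar, 88 mm long (y), 12 wide (x), 20 tall (z), 58 mm above the carrier's underside; opening under it 76 mm long, 38 mm high. Carrier: aluminium plate 120 (x) x 110 (y) x 8 mm with a green circuit board, about 0.35 kg. z is square to the plate; at the start it leans 25 degrees from vertical towards the robot, x points up the slope.
- preheater: The fixed preheater; its sloping steel plate, 150 x 150 mm, rises at 25 degrees along the body's +x (away from the robot); the middle of the plate's surface is at x = -20 mm, y = 0, z = 85 mm from this origin (on the table). A lip 8 mm high at its lower edge keeps the carrier from sliding down.
- pad_top (a point): Centre of the top face of the fixed square cork pad, 170 x 170 mm, 12 mm thick, lying flat on the table; x and y along its edges, z up.
- spool_mid (a point): Centre of a loose grey wire spool, 62 mm diameter, 38 mm high, standing near the robot; leave alone.
- bottle_mid (a point): Centre of a loose white bottle, 48 mm diameter, 110 mm high, beyond the work; leave alone.
- tin_mid (a point): Centre of a loose open dark metal tin, 80 x 120 x 35 mm, beyond the work; leave alone.
Mind the look-alikes: they are no part of the job. Leave any orange or red look-alike of the part that bears carrier_handle alone.

How it is judged:
On the way, in this order (a step that is already met when the one before it is completed fails the run):
1. the rod is lifted out of its stand (distance between rod_grip and stand_rest above 0.05 m and height (world z) of rod_grip above 0.14 m), for 0.1 s.
2. the lever is being pulled by the rod, reaching over the screen (contact force between rod and lever above 0.3 N and x of rod_tip in the frame of station above -0.06 m and x of rod_grip in the frame of station below -0.077 m), for 0.05 s.
3. the lever is fully over towards the screen (value of joint lever above 0.9 rad), for 0.1 s.
4. the rod lies in its stand again, let go (distance between rod_grip and stand_rest below 0.015 m and angle between the x axis of rod_grip and the x axis of stand_rest, either way round below 0.12 rad and angle between rod_grip's own z axis and vertical below 0.2 rad and contact force between the fingers and rod below 0.1 N), for 0.1 s.
5. the carrier is lifted clear of the preheater in the fingers (distance of carrier_handle from where it was at the start of the episode above 0.04 m and contact force between carrier and preheater below 0.05 N and contact force between the fingers and carrier above 0.5 N), for 0.1 s.
At the end, for the whole second after the job is handed in: Lever at 0.9 rad or more; rod at rest in its stand (within 15 mm, 0.12 rad of heading, 0.2 rad of tilt); carrier at rest on the pad, flat within 0.08 rad, centred within 25 mm, square within 0.26 rad either way round; spool, bottle and tin within 30 mm of their starts (value of joint lever above 0.9 rad and distance between rod_grip and stand_rest below 0.015 m and angle between the x axis of rod_grip and the x axis of stand_rest, either way round below 0.12 rad and angle between rod_grip's own z axis and vertical below 0.2 rad and horizontal distance between carrier_handle and pad_top below 0.025 m and z of carrier_handle in the frame of pad_top between 0.052 and 0.064 m and angle between carrier_handle's own z axis and vertical below 0.08 rad and (angle between the x axis of carrier_handle and the x axis of pad_top, either way round below 0.26 rad or angle between the x axis of carrier_handle and the y axis of pad_top, either way round below 0.26 rad) and linear speed of each of carrier, rod below 0.02 m/s and distance of each of spool_mid, bottle_mid, tin_mid from where it was at the start of the episode below 0.03 m); the robot touches nothing.
It fails at once if the robot itself touches the lever (contact force between any of the fingers, the arm and lever above 0.3 N).
It fails at once if the carrier is taken off before the lever has been pulled over (distance of carrier_handle from where it was at the start of the episode above 0.04 m and value of joint lever below 0.85 rad).
It fails at once if the carrier is tipped over (more than about 57 degrees) (angle between carrier_handle's own z axis and vertical above 1 rad).
It fails at once if the carrier is dropped (contact force between the fingers and carrier below 0.05 N and linear speed of carrier above 0.55 m/s).
It fails at once if spool, bottle or tin disturbed (distance of any of spool_mid, bottle_mid, tin_mid from where it was at the start of the episode above 0.03 m).
It also fails if it takes over 69 s, if anything falls off the work surface, if the arm or the gripper's body presses on something with over 40 N, if the wrist force passes 120 N, or if a joint passes its speed limit or range.

ROBOT

A 6-joint arm with a two-finger parallel gripper is mounted at the origin on the work surface. World frame = base frame: x ahead of the robot, y to its left, z up, the work surface at z = 0. Lengths are in m, angles in rad, forces in N, time in s.
With the tool pointing down it reaches from about 0.425 to 0.95 m from the base axis. Payload 3.5 kg.
Tool frame: the origin (TCP) lies on the centre line of the jaws, within the pads' length; the fingertips stand 17 mm ahead of it and the grasp point (between the pads) lies 2 mm behind it (env.tip_extent is the distance from the TCP to the fingertips, in m); x points along the fingers, y is the direction in which the jaws open and shut, and the axes are right-handed (so a half turn about x gives the same grasp; the last joint's range is limited). The gripper opens to 85 mm and grips with 20 to 120 N. Pads are 22 mm wide; open, the fingers measure 114 mm over their backs; the gripper's body (76 mm by 85 mm) begins 54 mm behind the grasp point. The pads swing forward as they close: fully open they stand 13 mm farther back than shut.
Start: joints at [-1.455, 0.286, 1.577, -0, 1.279, -0.15], TCP at [0.177, -0.651, 0.248] pointing down, gripper open.
Joint ranges: [-2.77, 2.77], [-0.9, 2.22], [0.21, 2.48], [-1.53, 4.67], [0.24, 2.81], [-2.84, 2.84]. Speed limits (rad/s): [2.79, 2.79, 3.14, 3.14, 3.14, 3.14].

INTERFACE

Orientations are given as a rotation vector (axis times angle).
In Python, from station import env gives the robot as it stands.
- The arm moves only by the shell command python3 -m jog 'ROWS' [FORCE]. ROWS is text: rows parted by semicolons, each of 7 numbers parted by spaces: the shift along the tool's x, y, z in m, then the turn, a rotation vector about the tool's x, y, z in degrees, then the finger opening in m, from 0 to 0.0854. In form: dx dy dz ax ay az fingers; .... A call has 1 to 10 rows; each row is the pose to reach, as a shift and turn from the pose commanded when the call began, along the tool's axes at that moment; what a row does not reach only later rows make up. A row lasts 1/12 s, in which the tool goes at most 41.7 mm and 7.16 degrees, less where a joint would pass 70% of its speed; a pose out of reach is approached as far as the arm can. A call with a gripper value outside its range is refused whole. The fingers move at their own pace and stop on an object; FORCE is the grip in N (left out, the last holds). Time passes only in rows, so rows that repeat a pose let the fingers close. It gives the time, the measured TCP pose, the force and the opening at its end, in the units of the state.
- env.get_state(): the state, without advancing time (a new reading comes with each control period).
- env.capture(name): name is "side" or "top" or "wrist"; returns a dict with "color" (480x640x3 uint8, red, green, blue), "fx", "fy", "cx", "cy" (pixels), "k1" (the pictures are not rectified: a ray, as slopes to the right and down, at radius r is drawn at 1 + k1 r^2 times it, then the intrinsics apply), "R" (3x3) and "t" (3): a world point X has camera coordinates R X + t; the wrist camera has in their place "mount" (4x4, takes a point from camera to tool coordinates, whose origin is the TCP and whose axes are the tool frame's). Camera axes: x right, y down, z forward; pixel columns grow to the right and rows downward; lengths in m; the calibration is good to about 2 mm. A picture is of the moment at which its call begins: read the wrist's pose just before it. There is no depth.
- env.sign_off(): hands the job in, once; it reports no verdict.
The state is a dict: "t": time; "q": joint angles; "joint_vel": joint speeds; "joint_torque": joint torques, N m; "eef_pos": TCP position; "orientation": TCP orientation; "wrist_force": force on the tool from outside, world axes, zero at the start; "torque": the same for the moment, N m; "finger_gap": finger opening in m.
Only numpy, scipy, OpenCV 4.12 (cv2) and the standard library are available. Lean on these libraries where they do the work, as an engineer would, in place of code of your own. Each camera call takes 0.05 s, during which the arm holds its last target.

## Working session

There is one attempt and no reset: what is moved stays moved. The work goes in short steps, Python scripts to look and compute and a shell command to move; the robot and the scene stay as the last step left them, time stands still between calls to the robot, and variables do not carry over. Pictures are saved under pics/ and viewed, and the job is handed in when it is done.

```bash
ls; mkdir -p pics; python3 - <<'E'
from station import env
import cv2
s=env.get_state();print({k:s[k] for k in('t','eef_pos','orientation','finger_gap')},env.tip_extent)
for n in('side','top','wrist'):
    c=env.capture(n);cv2.imwrite(f'pics/{n}0.png',c['color'][:,:,::-1])
    print(n,{k:v for k,v in c.items() if k!='color'})
E
```

```text
pics
{'t': 0.0, 'eef_pos': array([ 0.17725128, -0.65066485,  0.24690778]), 'orientation': array([ 2.08055604,  0.28059852, -2.08046918]), 'finger_gap': 0.08519887098478539} 0.017
side {'fx': 526.0795082681145, 'fy': 526.0795082681145, 'cx': 309.022701724221, 'cy': 233.2487857896832, 'k1': 0.03511296682195806, 'R': array([[-9.99294154e-01, -3.02220713e-02, -2.23118776e-02],
       [-8.32866751e-04,  6.11618426e-01, -7.91152455e-01],
       [ 3.75566213e-02, -7.90575441e-01, -6.11211889e-01]]), 't': array([0.57394717, 0.07535822, 1.18157764])}
top {'fx': 483.90296204971463, 'fy': 483.90296204971463, 'cx': 319.2308324615207, 'cy': 232.0215752682814, 'k1': -0.06334782874421839, 'R': array([[ 0.02358265, -0.99968545,  0.00853635],
       [-0.99319779, -0.02440181, -0.11385387],
       [ 0.11402636, -0.00579331, -0.99346083]]), 't': array([-0.00182662,  0.58084811,  1.23790053])}
wrist {'fx': 358.9570738439019, 'fy': 358.9570738439019, 'cx': 321.5394670229369, 'cy': 242.6983036807306, 'k1': -0.03621314534654873, 'mount': array([[-8.12965024e-04, -2.65378962e-01,  9.64143841e-01,
        -1.26576944e-01],
       [ 9.99999496e-01,  3.52763802e-04,  9.40296112e-04,
        -1.12178119e-04],
       [-5.89649853e-04,  9.64144119e-01,  2.65378541e-01,
        -6.68030415e-02],
       [ 0.00000000e+00,  0.00000000e+00,  0.00000000e+00,
         1.00000000e+00]])}
```

View pics/top0.png

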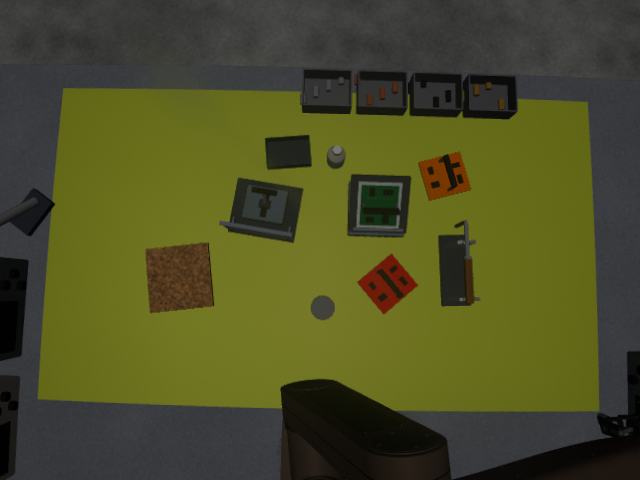

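View pics/side0.png

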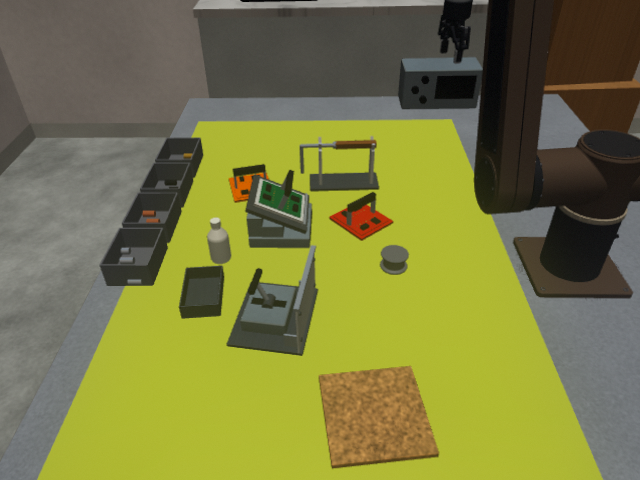

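View pics/wrist0.png

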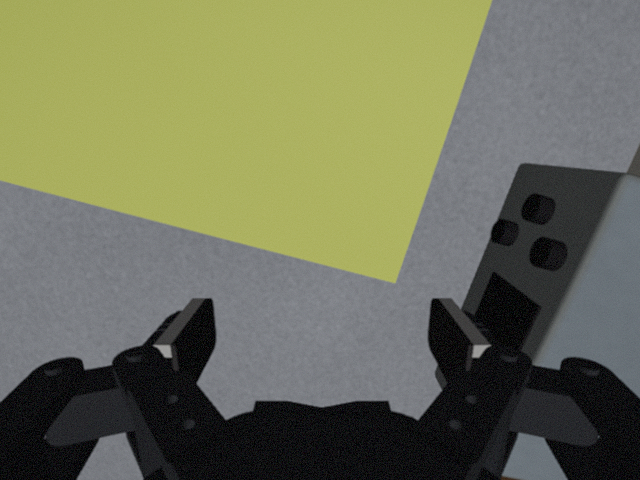

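The top view shows the rod and stand at about (465,265), the station at (265,210), the carrier on the preheater at (380,205) and the pad at (180,277). The red and orange look-alikes are at (388,284) and (445,175). Next I'll write helpers and zoom in.

```bash
cat > h.py <<'E'
import numpy as np,cv2
from station import env
from scipy.spatial.transform import Rotation as Ro
def ray(c,u,v,st=None):
    x=(u-c['cx'])/c['fx'];y=(v-c['cy'])/c['fy'];a,b=x,y
    for _ in range(20):
        k=1+c['k1']*(a*a+b*b);a,b=x/k,y/k
    d=np.array([a,b,1.])
    if 'mount' in c:
        T=np.eye(4);T[:3,:3]=Ro.from_rotvec(st['orientation']).as_matrix();T[:3,3]=st['eef_pos'];M=T@c['mount']
        o=M[:3,3];w=M[:3,:3]@d
    else: o=-c['R'].T@c['t'];w=c['R'].T@d
    return o,w/np.linalg.norm(w)
def onz(c,u,v,z,st=None):
    o,w=ray(c,u,v,st);return o+w*(z-o[2])/w[2]
def tri(rs):
    A=0;b=0
    for o,w in rs:
        P=np.eye(3)-np.outer(w,w);A=A+P;b=b+P@o
    X=np.linalg.solve(A,b);return X,[np.linalg.norm((np.eye(3)-np.outer(w,w))@(X-o)) for o,w in rs]
def proj(c,X,st=None):
    if 'mount' in c:
        T=np.eye(4);T[:3,:3]=Ro.from_rotvec(st['orientation']).as_matrix();T[:3,3]=st['eef_pos'];M=np.linalg.inv(T@c['mount'])
        p=M[:3,:3]@X+M[:3,3]
    else:p=c['R']@X+c['t']
    a,b=p[0]/p[2],p[1]/p[2];k=1+c['k1']*(a*a+b*b);return c['cx']+c['fx']*a*k,c['cy']+c['fy']*b*k
def crop(img,x0,y0,x1,y1,f,name):
    cv2.imwrite(name,cv2.resize(img[y0:y1,x0:x1,::-1],None,fx=f,fy=f,interpolation=cv2.INTER_CUBIC))
E
python3 - <<'E'
from h import *
t=env.capture('top')['color'];s=env.capture('side')['color']
br=lambda i:np.clip(i.astype(float)*1.6,0,255).astype('uint8')
t=br(t);s=br(s)
crop(t,410,210,510,310,6,'pics/t_rod.png')
crop(t,210,170,310,250,7,'pics/t_stn.png')
crop(t,340,165,420,245,7,'pics/t_car.png')
crop(s,220,130,400,260,4,'pics/s_rc.png')
crop(s,220,240,340,360,5,'pics/s_stn.png')
E
```

```text
(no output)
```

View pics/t_rod.png

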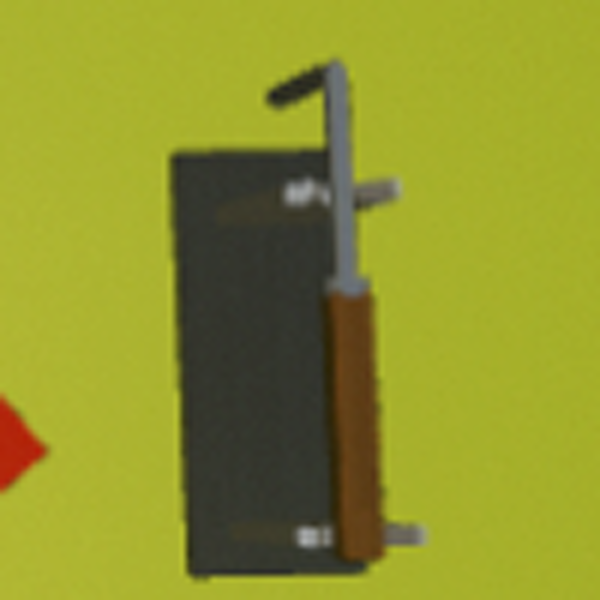

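View pics/t_stn.png

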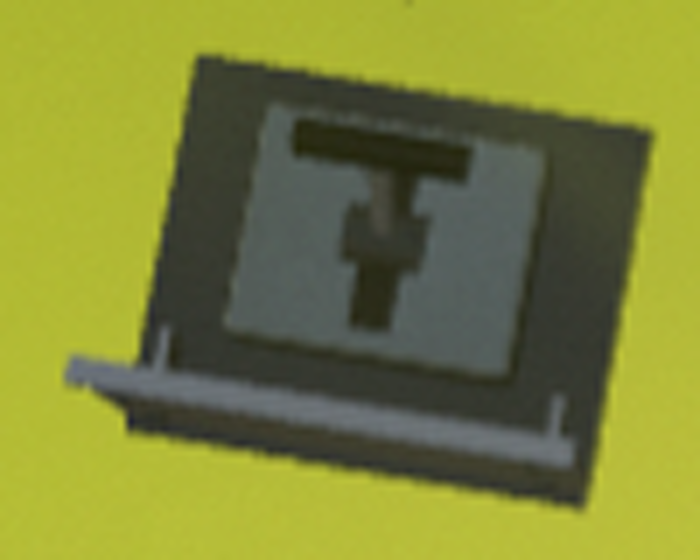

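View pics/t_car.png

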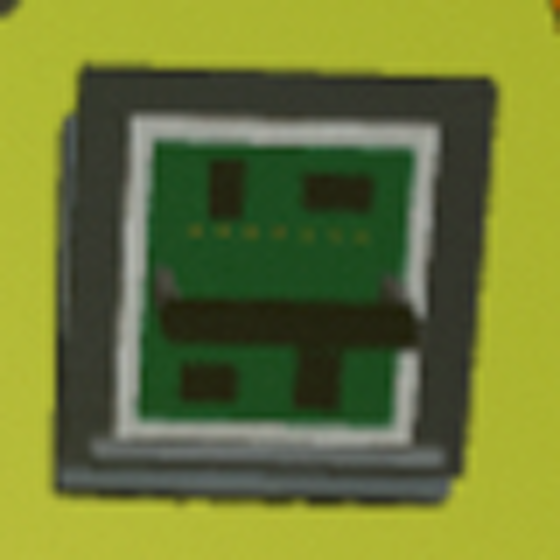

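View pics/s_rc.png

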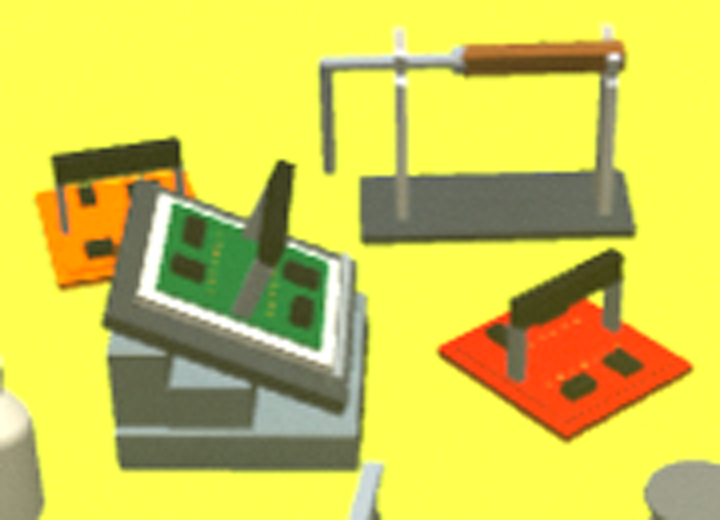

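View pics/s_stn.png

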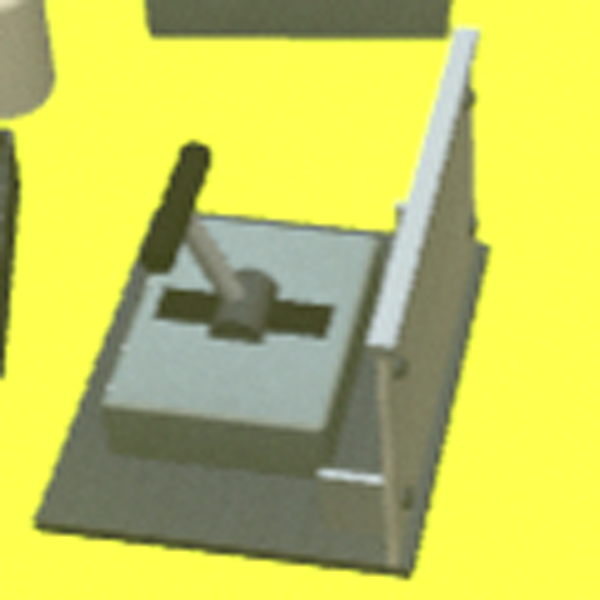

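```bash
python3 - <<'E'
from h import *
np.set_printoptions(precision=4,suppress=True)
T=env.capture('top');S=env.capture('side')
def tp(off,f,p,z): return onz(T,off[0]+(p[0]+.5)/f-.5,off[1]+(p[1]+.5)/f-.5,z)
# rod
o=(410,210);P=[tp(o,6,p,.129) for p in[(340,560),(384,556),(372,292),(328,293)]]
n=(P[0]+P[1])/2;fa=(P[2]+P[3])/2;print('handle ends',n,fa,'len',np.linalg.norm(n-fa),'c',(n+fa)/2,'ang',np.degrees(np.arctan2(*(fa-n)[1::-1])))
print('bend',tp(o,6,(336,68),.120))
i=T['color'].astype(int);m=((i[...,0]>1.5*i[...,1])&(i[...,0]>50)&(i[...,0]-i[...,2]>30)).astype('uint8');m[:,:440]=0;m[:240]=0;m[310:]=0
m[:,490:]=0
r=cv2.minAreaRect(np.argwhere(m)[:,::-1].astype(np.float32));print('mask',r)
cs=np.array([onz(T,*c,.129) for c in cv2.boxPoints(r)]);print(cs, cs.mean(0))
# base plate corners z=.01
B=[tp(o,6,p,.01) for p in[(172,153),(190,577),(364,572)]];print('base',B,np.linalg.norm(B[0]-B[1]),'ang',np.degrees(np.arctan2(*(B[0]-B[1])[1::-1])))
# station
o=(210,170)
Q=[tp(o,7,p,.042) for p in[(268,103),(548,148),(512,382),(224,332)]];c=sum(Q)/4
print('box',c,[np.linalg.norm(Q[k]-Q[k-1]) for k in range(4)],'y ang',np.degrees(np.arctan2(*((Q[0]+Q[3]-Q[1]-Q[2]))[1::-1])))
W=[tp(o,7,p,.125) for p in[(68,357),(575,440),(572,468),(65,385)]];w=sum(W)/4
print('screen',w,np.linalg.norm(W[0]-W[1]),'y ang',np.degrees(np.arctan2(*(W[0]-W[1]+W[3]-W[2])[1::-1])))
b=[tp(o,7,p,.095) for p in[(293,136),(470,166)]];print('bar',b,np.linalg.norm(b[0]-b[1]))
# pad
m=((i[...,0]>1.3*i[...,1])&(i[...,0]>40)).astype('uint8');m[:,230:]=0;m[:,:130]=0;m[:230]=0;m[330:]=0
r=cv2.minAreaRect(np.argwhere(m)[:,::-1].astype(np.float32));print('pad',r)
cs=np.array([onz(T,*c,.012) for c in cv2.boxPoints(r)]);print(cs,cs.mean(0),[np.linalg.norm(cs[k]-cs[k-1]) for k in range(4)])
# carrier
o=(340,165)
def sp(p): return 220+(p[0]+.5)/4-.5,130+(p[1]+.5)/4-.5
E
python3 - <<'E'
from h import *
br=lambda i:np.clip(i.astype(float)*1.6,0,255).astype('uint8')
S=br(env.capture('side')['color'])
crop(S,240,160,325,250,8,'pics/s_car.png');crop(S,310,355,445,475,5,'pics/s_pad.png');crop(S,290,130,390,200,7,'pics/s_rod.png')
crop(br(env.capture('top')['color']),135,230,225,325,6,'pics/t_pad.png')
E
```

```text
handle ends [ 0.4074 -0.3547  0.129 ] [ 0.5142 -0.3506  0.129 ] len 0.10685358174829165 c [ 0.4608 -0.3526  0.129 ] ang 2.1865549987119115
bend [ 0.6073 -0.3486  0.12  ]
mask ((468.8398132324219, 280.9557800292969), (42.257301330566406, 5.571236610412598), 86.98721313476562)
[[ 0.5099 -0.3432  0.129 ]
 [ 0.511  -0.357   0.129 ]
 [ 0.4091 -0.3616  0.129 ]
 [ 0.4082 -0.3479  0.129 ]] [ 0.4596 -0.3524  0.129 ]
base [array([ 0.583 , -0.3081,  0.01  ]), array([ 0.3948, -0.3158,  0.01  ]), array([ 0.3984, -0.3937,  0.01  ])] 0.18833400035648656 ang 2.324055900224932
box [0.6504 0.1564 0.042 ] [np.float64(0.08854395995579642), np.float64(0.1071764940962846), np.float64(0.08974480535141491), np.float64(0.10957594966326152)] y ang 81.79624347904826
screen [0.575 0.169 0.125] 0.17970589466592432 y ang 82.07101645419588
bar [array([0.6787, 0.1863, 0.095 ]), array([0.6693, 0.122 , 0.095 ])] 0.06494253219444553
pad ((178.8369140625, 277.27349853515625), (63.799774169921875, 63.1238899230957), 84.89783477783203)
[[0.5278 0.4781 0.012 ]
 [0.5472 0.3095 0.012 ]
 [0.3798 0.2866 0.012 ]
 [0.3603 0.4528 0.012 ]] [0.4538 0.3817 0.012 ] [np.float64(0.16949054324589755), np.float64(0.16965173272527898), np.float64(0.16898843447225), np.float64(0.16733987822911486)]
```

View pics/s_car.png

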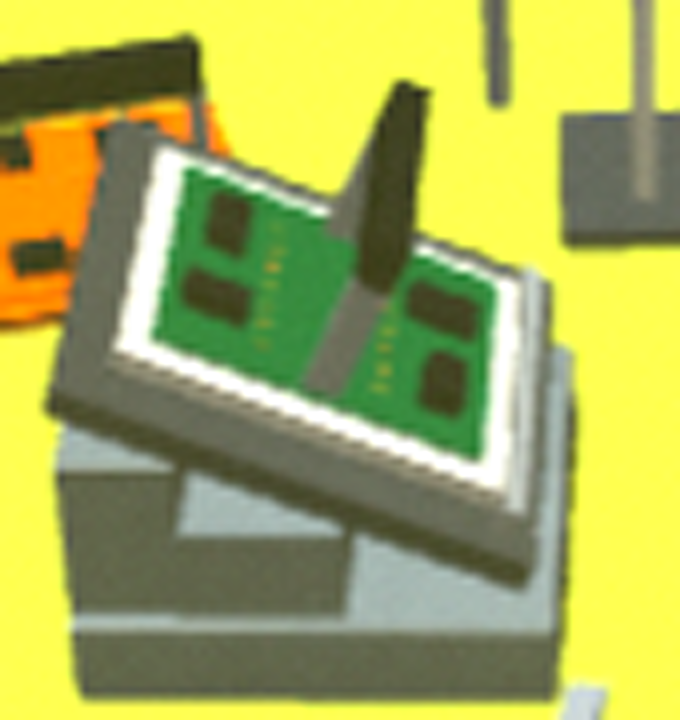

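View pics/t_pad.png

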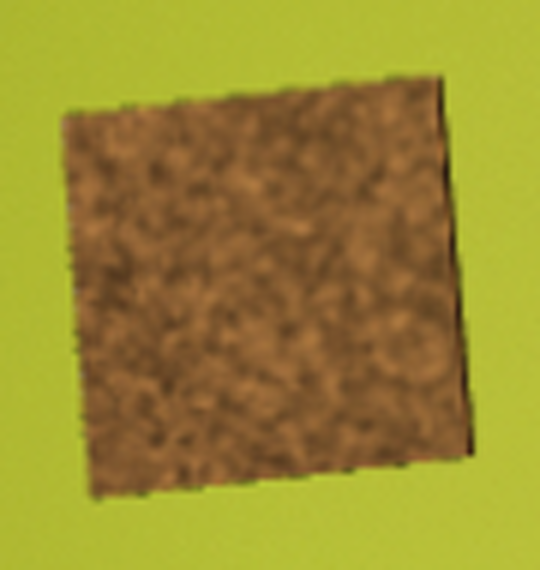

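View pics/s_rod.png

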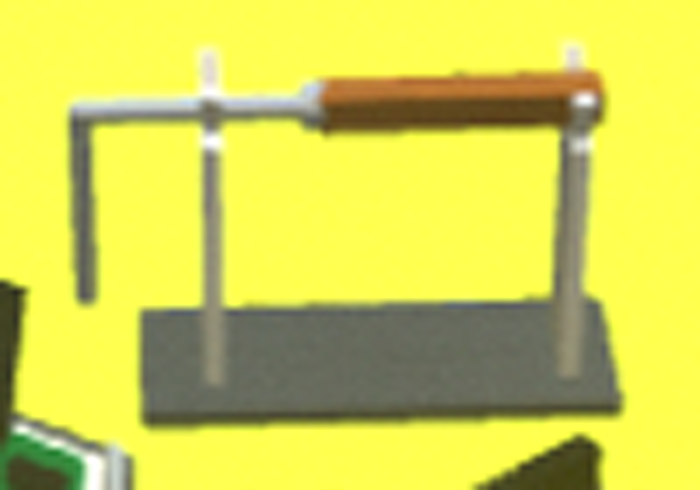

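```bash
python3 - <<'E'
from h import *
np.set_printoptions(precision=4,suppress=True)
T=env.capture('top');S=env.capture('side')
print('Tcam',-T['R'].T@T['t'],'Scam',-S['R'].T@S['t'])
o=(340,165);t=lambda p:ray(T,o[0]+(p[0]+.5)/7-.5,o[1]+(p[1]+.5)/7-.5)
s=lambda p:ray(S,240+(p[0]+.5)/8-.5,160+(p[1]+.5)/8-.5)
# board white-outer plate corners (top view / side view): farleft,farright,nearright,nearleft
tops=[(132,115),(441,124)]
sides=[(118,348),(155,145)]
for a,b in zip(tops,sides): print('white far corners',tri([t(a),s(b)]))
# green corners
g=[((152,138),(152,343)),((415,148),(190,165)),((395,427),(498,290)),((138,417),(480,462))]
G=[tri([t(a),s(b)]) for a,b in g]
for x in G: print('green',x)
G=np.array([x[0] for x in G]);c=G.mean(0);ux=(G[0]+G[1]-G[2]-G[3])/2;uy=(G[0]+G[3]-G[1]-G[2])/2
n=np.cross(ux,uy);n/=np.linalg.norm(n);print('c',c,'n',n,'tilt',np.degrees(np.arccos(n[2])),'ux',ux,np.linalg.norm(ux),'uy',uy,np.linalg.norm(uy), 'head',np.degrees(np.arctan2(ux[1],ux[0])),np.degrees(np.arctan2(-uy[0],uy[1])))
# handle: underside-> underside to board top ~10mm? handle centre 58 above underside
print('handle via board', c+n*0.048)
# handle top-face: far(-y) edge mid, near(+y) edge
print('h -y end',tri([t((418,312)),s((417,86))]))
print('h rays z', [onz(T,o[0]+(p[0]+.5)/7-.5,o[1]+(p[1]+.5)/7-.5,.15) for p in[(165,318),(418,325),(292,322)]])
# preheater base bottom corners seen in top view, outermost
print([onz(T,o[0]+(p[0])/7,o[1]+(p[1])/7,.12) for p in[(82,67),(495,78)]])
E
```

```text
Tcam [0.4358 0.0195 1.296 ] Scam [0.5292 0.9054 0.7946]
white far corners (array([ 0.6999, -0.0817,  0.1186]), [np.float64(0.0009104384388574006), np.float64(0.0009104384388576438)])
white far corners (array([ 0.7004, -0.1918,  0.118 ]), [np.float64(0.0002964220903463927), np.float64(0.00029642209034640415)])
green (array([ 0.6919, -0.0892,  0.1153]), [np.float64(0.0015287848756384388), np.float64(0.0015287848756383611)])
green (array([ 0.6902, -0.1827,  0.1168]), [np.float64(0.0017109925938436333), np.float64(0.0017109925938436229)])
green (array([ 0.5971, -0.1838,  0.0702]), [np.float64(0.0008367437271056672), np.float64(0.0008367437271055729)])
green (array([ 0.5982, -0.0893,  0.0728]), [np.float64(0.0006782384153202366), np.float64(0.0006782384153204274)])
c [ 0.6444 -0.1362  0.0938] n [-0.4305  0.001   0.9026] tilt 25.497269394495614 ux [0.0934 0.0006 0.0445] 0.1034658760849496 uy [0.0014 0.094  0.0006] 0.09403475584707044 head 0.3539271409848405 -0.8393159876843039
handle via board [ 0.6237 -0.1362  0.1371]
h -y end (array([ 0.6228, -0.1785,  0.1474]), [np.float64(0.004984577028237687), np.float64(0.004984577028237481)])
h rays z [array([ 0.6231, -0.0913,  0.15  ]), array([ 0.6229, -0.1783,  0.15  ]), array([ 0.6228, -0.1349,  0.15  ])]
[array([ 0.7164, -0.0646,  0.12  ]), array([ 0.7164, -0.2119,  0.12  ])]
```

```bash
cat >> h.py <<'E'
def plan(p,xa,ya,grasp=True):
    """p: world point for grasp pt (2mm behind TCP); xa tool x dir, ya tool y dir -> row"""
    xa=np.array(xa,float);xa/=np.linalg.norm(xa);ya=np.array(ya,float);ya-=xa*(ya@xa);ya/=np.linalg.norm(ya)
    s=env.get_state();R=Ro.from_rotvec(s['orientation']).as_matrix()
    best=None
    for sg in(1,-1):
        D=np.stack([xa,sg*ya,np.cross(xa,sg*ya)],1)
        tcp=np.array(p)+(0.002*xa if grasp else 0)
        d=R.T@(tcp-s['eef_pos']);w=np.degrees(Ro.from_matrix(R.T@D).as_rotvec())
        print('sign',sg,'row',np.round(d*1000,1),'mm',np.round(w,2),'n>=',max(np.linalg.norm(d)/.0417,np.linalg.norm(w)/7.16).round(1))
def stt():
    s=env.get_state();R=Ro.from_rotvec(s['orientation']).as_matrix()
    print('t',round(s['t'],2),'tcp',s['eef_pos'].round(4),'x',R[:,0].round(3),'y',R[:,1].round(3),'F',s['wrist_force'].round(2),'gap',round(s['finger_gap'],4),'q',s['q'].round(2))
E
python3 - <<'E'
from h import *
stt()
a=np.radians(2.3);plan([.461,-.3525,.22],[0,0,-1],[-np.sin(a),np.cos(a),0])
E
```

```text
t 0.55 tcp [ 0.1773 -0.6513  0.2483] x [-0.  0. -1.] y [ 0.263 -0.965 -0.   ] F [ 0.29 -0.12 -0.78] gap 0.0853 q [-1.45  0.29  1.58 -0.    1.28 -0.15]
sign 1 row [  30.3 -213.8 -352.2] mm [-167.07   -0.      0.  ] n>= 23.3
sign -1 row [  30.3 -213.8 -352.2] mm [12.93  0.    0.  ] n>= 9.9
```

```bash
python3 -m jog '0.03 -0.214 -0.352 12.9 0 0 0.0854;0.03 -0.214 -0.352 12.9 0 0 0.0854;0.03 -0.214 -0.352 12.9 0 0 0.0854;0.03 -0.214 -0.352 12.9 0 0 0.0854;0.03 -0.214 -0.352 12.9 0 0 0.0854;0.03 -0.214 -0.352 12.9 0 0 0.0854;0.03 -0.214 -0.352 12.9 0 0 0.0854;0.03 -0.214 -0.352 12.9 0 0 0.0854;0.03 -0.214 -0.352 12.9 0 0 0.0854;0.03 -0.214 -0.352 12.9 0 0 0.0854'
python3 -m jog '0 0 0 0 0 0 0.0854;0 0 0 0 0 0 0.0854;0 0 0 0 0 0 0.0854;0 0 0 0 0 0 0.0854'
python3 - <<'E'
from h import *
stt();c=env.capture('wrist');cv2.imwrite('pics/w1.png',c['color'][:,:,::-1]);stt()
a=np.radians(2.3);plan([.461,-.3525,.22],[0,0,-1],[-np.sin(a),np.cos(a),0])
E
```

```text
t: 1.38
eef_pos: [0.4621, -0.3503, 0.2185]
orientation: [2.201, 0.045, -2.2]
wrist_force: [0.2, -1.3, -0.4]
finger_gap: 0.0856
t: 1.72
eef_pos: [0.4602, -0.3533, 0.2185]
orientation: [2.201, 0.043, -2.201]
wrist_force: [-0.6, -0.5, 0.2]
finger_gap: 0.0855
t 1.72 tcp [ 0.4602 -0.3533  0.2185] x [ 0.    -0.001 -1.   ] y [ 0.039 -0.999  0.001] F [-0.56 -0.47  0.2 ] gap 0.0855 q [-0.83  0.11  1.84 -0.    1.19  0.7 ]
t 1.77 tcp [ 0.46   -0.3535  0.2186] x [ 0.    -0.001 -1.   ] y [ 0.039 -0.999  0.001] F [ 0.46 -0.53  0.37] gap 0.0854 q [-0.83  0.11  1.84 -0.    1.19  0.7 ]
sign 1 row [ 0.6 -1.  -1. ] mm [ 1.7992e+02 -5.0000e-02  1.0000e-02] n>= 25.1
sign -1 row [ 0.6 -1.  -1. ] mm [-0.08 -0.   -0.03] n>= 0.0
```

View pics/w1.png

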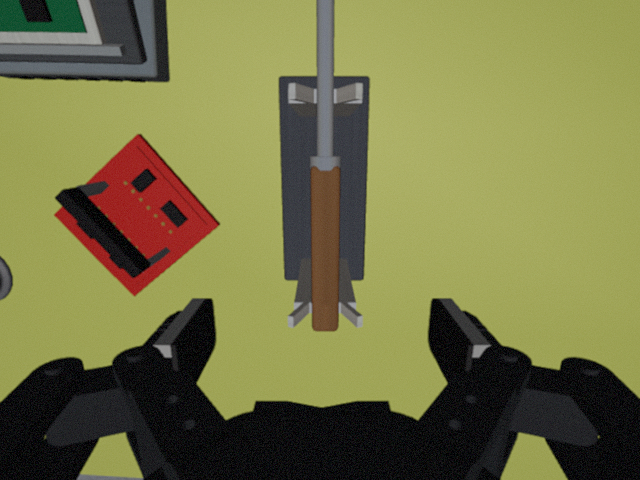

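The handle spans columns 311–341, from row 167 at the far end to row 330 at the near end. It looks centred between the jaws.

```bash
python3 - <<'E'
from h import *
s=env.get_state();c=env.capture('wrist')
A=onz(c,311,170,.129,s);B=onz(c,340,170,.129,s);C=onz(c,313,329,.129,s);D=onz(c,338,329,.129,s)
f=(A+B)/2;n=(C+D)/2;print(f,n,(f+n)/2,np.linalg.norm(f-n),np.linalg.norm(A-B),np.degrees(np.arctan2(*(f-n)[1::-1])))
g=(f+n)/2;print('shaft far', onz(c,324.5,5,.125,s))
a=np.radians(2.3);plan([g[0],g[1],.12],[0,0,-1],[-np.sin(a),np.cos(a),0])
E
```

```text
[ 0.5120959  -0.35406986  0.129     ] [ 0.40753502 -0.35849629  0.129     ] [ 0.45981546 -0.35628307  0.129     ] 0.10465452959158958 0.017180142860970075 2.424083244678819
shaft far [ 0.6007441 -0.3498512  0.125    ]
sign 1 row [100.5   2.7   0.3] mm [ 1.7991e+02 -3.0000e-02  1.0000e-02] n>= 25.1
sign -1 row [100.5   2.7   0.3] mm [-0.09 -0.01 -0.02] n>= 2.4
```

```bash
python3 -m jog '0.03 0.0015 -0.001 0 0 0 0.06;0.06 0.0015 -0.001 0 0 0 0.06;0.085 0.0015 -0.001 0 0 0 0.06;0.1 0.0015 -0.001 0 0 0 0.06;0.1 0.0015 -0.001 0 0 0 0.06;0.1 0.0015 -0.001 0 0 0 0.04;0.1 0.0015 -0.001 0 0 0 0.03' 50
python3 - <<'E'
from h import *
stt()
E
python3 -m jog '0 0 0 0 0 0 0.02;0 0 0 0 0 0 0.015;0 0 0 0 0 0 0.01;0 0 0 0 0 0 0.01;0 0 0 0 0 0 0.01;0 0 0 0 0 0 0.01' 50
python3 - <<'E'
from h import *
stt()
c=env.capture('wrist');cv2.imwrite('pics/w2.png',c['color'][:,:,::-1])
E
```

```text
t: 2.4
eef_pos: [0.4621, -0.3551, 0.1199]
orientation: [2.202, 0.041, -2.199]
wrist_force: [0.1, -0.4, -0.4]
finger_gap: 0.0367
t 2.4 tcp [ 0.4621 -0.3551  0.1199] x [ 0.002 -0.002 -1.   ] y [ 0.04  -0.999  0.002] F [ 0.06 -0.38 -0.39] gap 0.0367 q [-0.83  0.22  1.9  -0.    1.01  0.7 ]
t: 2.9
eef_pos: [0.4627, -0.355, 0.1206]
orientation: [2.202, 0.041, -2.197]
wrist_force: [-0.7, -0.6, 5.5]
finger_gap: 0.0173
t 2.9 tcp [ 0.4627 -0.355   0.1206] x [ 0.002 -0.003 -1.   ] y [ 0.041 -0.999  0.003] F [-0.74 -0.61  5.53] gap 0.0173 q [-0.83  0.22  1.9  -0.    1.01  0.7 ]
```

View pics/w2.png

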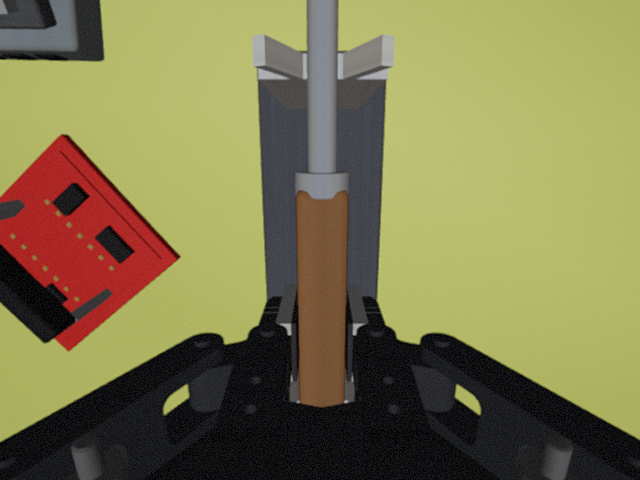

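```bash
python3 -m jog '-0.01 0 0 0 0 0 0.01;-0.03 0 0 0 0 0 0.01;-0.06 0 0 0 0 0 0.01;-0.09 0 0 0 0 0 0.01;-0.12 0 0 0 0 0 0.01;-0.15 0 0 0 0 0 0.01;-0.18 0 0 0 0 0 0.01;-0.18 0 0 0 0 0 0.01' 60
python3 - <<'E'
from h import *
stt()
for n in('wrist','side'):
  c=env.capture(n);cv2.imwrite(f'pics/{n}3.png',c['color'][:,:,::-1])
a=np.radians(-8.1);X=np.array([np.cos(a),np.sin(a),0]);Y=np.array([-X[1],X[0],0]);O=np.array([.651,.157,0])
plan(O-.097*X+.018*Y+[0,0,.22],[0,0,-1],Y)
E
```

```text
t: 3.62
eef_pos: [0.4636, -0.3553, 0.3064]
orientation: [2.205, 0.035, -2.187]
wrist_force: [0.9, -0.8, 0.4]
finger_gap: 0.0169
t 3.62 tcp [ 0.4636 -0.3553  0.3064] x [ 0.008 -0.009 -1.   ] y [ 0.041 -0.999  0.009] F [ 0.93 -0.8   0.39] gap 0.0169 q [-0.83  0.04  1.75  0.    1.34  0.7 ]
sign 1 row [  80.9 -538.  -117.5] mm [-1.6955e+02  1.3000e-01 -1.3000e-01] n>= 23.7
sign -1 row [  80.9 -538.  -117.5] mm [10.45 -0.09 -0.09] n>= 13.3
```

View pics/side3.png

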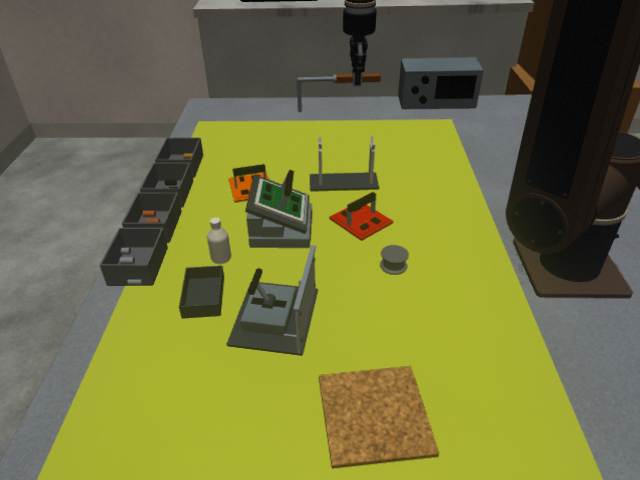

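```bash
python3 -m jog '0 -0.015 0 0.3 0 0 0.01;0 -0.045 -0.005 1 0 0 0.01;0 -0.085 -0.01 1.8 0 0 0.01;0 -0.125 -0.02 2.6 0 0 0.01;0 -0.16 -0.03 3.4 0 0 0.01;0 -0.2 -0.04 4.2 0 0 0.01;0 -0.24 -0.05 5 0 0 0.01;0 -0.28 -0.06 6 0 0 0.01;0 -0.31 -0.068 6.8 0 0 0.01;0 -0.34 -0.075 7.5 0 0 0.01'
python3 - <<'E'
from h import *
stt()
a=np.radians(-8.1);X=np.array([np.cos(a),np.sin(a),0]);Y=np.array([-X[1],X[0],0]);O=np.array([.651,.157,0])
plan(O-.097*X+.018*Y+[0,0,.26],[0,0,-1],Y)
E
```

```text
t: 4.55
eef_pos: [0.5212, -0.0078, 0.2953]
orientation: [-2.169, 0.096, 2.181]
wrist_force: [0.7, -0.2, -0.3]
finger_gap: 0.0168
t 4.55 tcp [ 0.5212 -0.0078  0.2953] x [-0.006  0.002 -1.   ] y [-0.09  -0.996 -0.001] F [ 0.71 -0.16 -0.34] gap 0.0168 q [-0.21 -0.09  1.9   0.    1.34  1.45]
sign 1 row [  37.4 -198.7  -18.8] mm [-1.7704e+02 -1.0000e-01  5.0000e-01] n>= 24.7
sign -1 row [  37.4 -198.7  -18.8] mm [2.96 0.32 0.06] n>= 4.9
```

```bash
python3 -m jog '0.01 -0.03 -0.002 0.5 0 0 0.01;0.015 -0.065 -0.004 1 0 0 0.01;0.02 -0.1 -0.008 1.5 0 0 0.01;0.03 -0.135 -0.012 2 0 0 0.01;0.037 -0.17 -0.016 2.5 0 0 0.01;0.037 -0.19 -0.019 3 0 0 0.01;0.037 -0.199 -0.019 3 0 0 0.01;0.037 -0.199 -0.019 3 0 0 0.01;0.037 -0.199 -0.019 3 0 0 0.01'
python3 - <<'E'
from h import *
stt()
br=lambda i:np.clip(i.astype(float)*1.6,0,255).astype('uint8')
crop(br(env.capture('top')['color']),200,150,320,250,6,'pics/t4.png')
crop(br(env.capture('side')['color']),210,190,350,360,4,'pics/s4.png')
cv2.imwrite('pics/w4.png',env.capture('wrist')['color'][:,:,::-1])
E
```

```text
t: 5.3
eef_pos: [0.5587, 0.1854, 0.2598]
orientation: [-2.145, 0.154, 2.152]
wrist_force: [-0.2, -0.0, -2.0]
finger_gap: 0.0168
t 5.3 tcp [0.5587 0.1854 0.2598] x [-0.003 -0.001 -1.   ] y [-0.141 -0.99   0.001] F [-0.21 -0.01 -1.95] gap 0.0168 q [ 0.15  0.09  1.78 -0.    1.27  1.86]
```

View pics/t4.png

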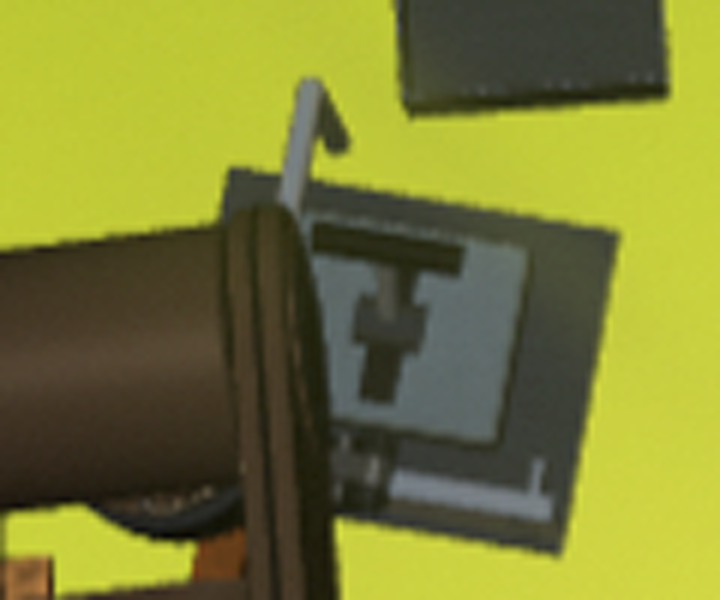

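View pics/s4.png

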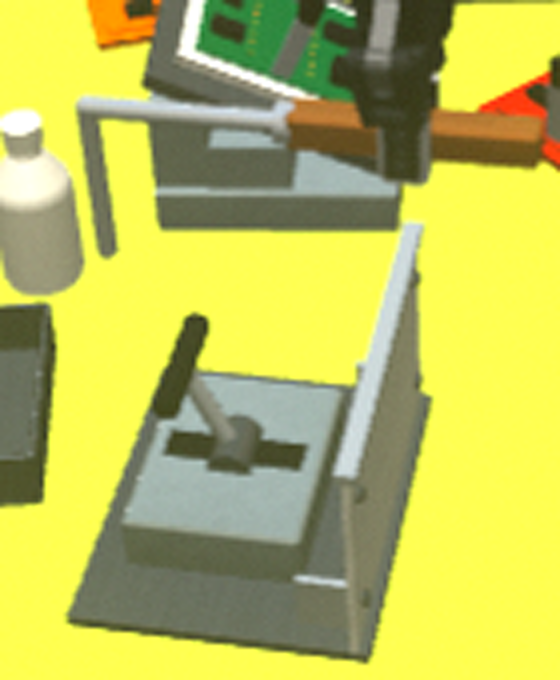

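View pics/w4.png

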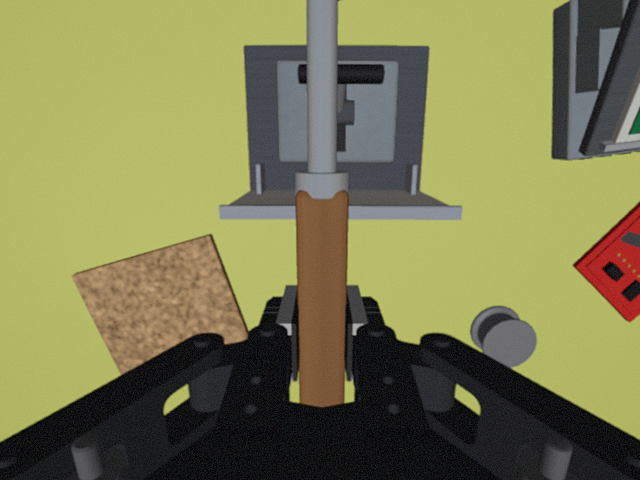

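```bash
python3 - <<'E'
from h import *
np.set_printoptions(precision=4,suppress=True)
T=env.capture('top');S=env.capture('side');s=env.get_state();W=env.capture('wrist')
a=np.radians(-8.1);X=np.array([np.cos(a),np.sin(a),0]);Y=np.array([-X[1],X[0],0]);O=np.array([.651,.157,0])
f=lambda p:np.array([(p-O)@X,(p-O)@Y,p[2]])
tip,e=tri([ray(T,200+339/6-.4,150+145/6-.4),ray(S,210+106/4-.4,190+247/4-.4)]);print('tip',tip,e,f(tip))
R=Ro.from_rotvec(s['orientation']).as_matrix();g=s['eef_pos']-.002*R[:,0];print('grip',g,f(g))
for p in[(300,74),(383,74)]: print('bar',f(onz(W,*p,.095,s)))
for p in[(221,207),(461,207)]: print('screen far edge ends',f(onz(W,*p,.125,s)))
E
```

```text
tip [0.6989 0.165  0.1799] [np.float64(0.0005438125283916973), np.float64(0.0005438125283914317)] [0.0463 0.0147 0.1799]
grip [0.5598 0.1843 0.2636] [-0.0941  0.0141  0.2636]
bar [0.0244 0.0298 0.095 ]
bar [ 0.0244 -0.0329  0.095 ]
screen far edge ends [-0.0719  0.0884  0.125 ]
screen far edge ends [-0.0723 -0.09    0.125 ]
```

```bash
python3 -m jog '0.02 0 -0.003 0 0 0 0.01;0.045 0 -0.003 0 0 0 0.01;0.07 0 -0.003 0 0 0 0.01;0.09 0 -0.003 0 0 0 0.01;0.105 0 -0.003 0 0 0 0.01;0.108 0 -0.003 0 0 0 0.01;0.108 0 -0.003 0 0 0 0.01'
python3 - <<'E'
from h import *
stt()
br=lambda i:np.clip(i.astype(float)*1.6,0,255).astype('uint8')
crop(br(env.capture('side')['color']),210,190,350,360,4,'pics/s5.png')
E
```

```text
t: 6.18
eef_pos: [0.5621, 0.1844, 0.1521]
orientation: [-2.144, 0.155, 2.15]
wrist_force: [0.2, 0.2, -1.5]
finger_gap: 0.0169
t 6.18 tcp [0.5621 0.1844 0.1521] x [-0.003 -0.    -1.   ] y [-0.143 -0.99   0.001] F [ 0.17  0.2  -1.52] gap 0.0169 q [ 0.15  0.2   1.86 -0.    1.08  1.86]
```

View pics/s5.png

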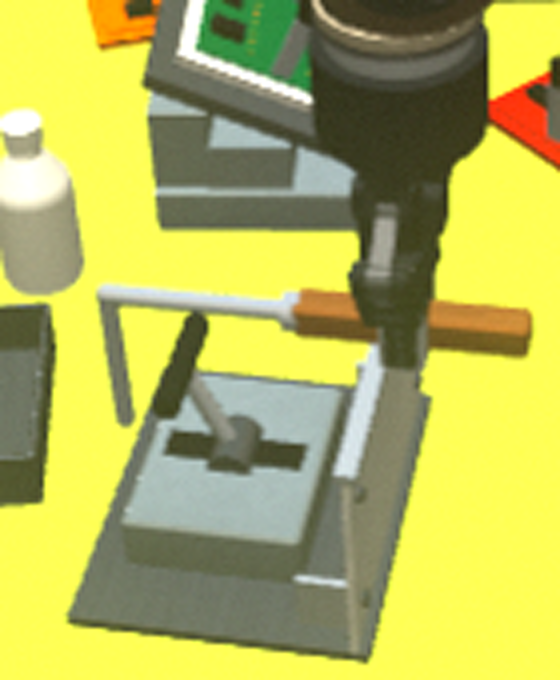

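```bash
python3 -m jog '0 0 0.005 0 0 0 0.01;0 0 0.011 0 0 0 0.01;0 0 0.017 0 0 0 0.01;0 0 0.023 0 0 0 0.01;0 0 0.029 0 0 0 0.01;0 0 0.035 0 0 0 0.01;0 0 0.041 0 0 0 0.01;0 0 0.047 0 0 0 0.01;0 0 0.053 0 0 0 0.01'
python3 -m jog '0 0 0.004 0 0 0 0.01;0 0 0.008 0 0 0 0.01;0 0 0.012 0 0 0 0.01;0 0 0.015 0 0 0 0.01;0 0 0.015 0 0 0 0.01'
python3 - <<'E'
from h import *
stt()
br=lambda i:np.clip(i.astype(float)*1.6,0,255).astype('uint8')
crop(br(env.capture('side')['color']),210,190,350,360,4,'pics/s6.png')
crop(br(env.capture('top')['color']),200,150,320,250,6,'pics/t6.png')
E
```

```text
t: 6.98
eef_pos: [0.5095, 0.1928, 0.1533]
orientation: [-2.147, 0.153, 2.148]
wrist_force: [2.2, -0.8, -1.5]
finger_gap: 0.0168
t: 7.4
eef_pos: [0.4955, 0.1944, 0.1523]
orientation: [-2.149, 0.154, 2.146]
wrist_force: [7.1, -1.3, -5.9]
finger_gap: 0.0171
t 7.4 tcp [0.4955 0.1944 0.1523] x [ 0.001 -0.001 -1.   ] y [-0.142 -0.99   0.   ] F [ 7.15 -1.3  -5.9 ] gap 0.0171 q [ 0.18  0.07  2.01 -0.    1.06  1.9 ]
```

View pics/s6.png

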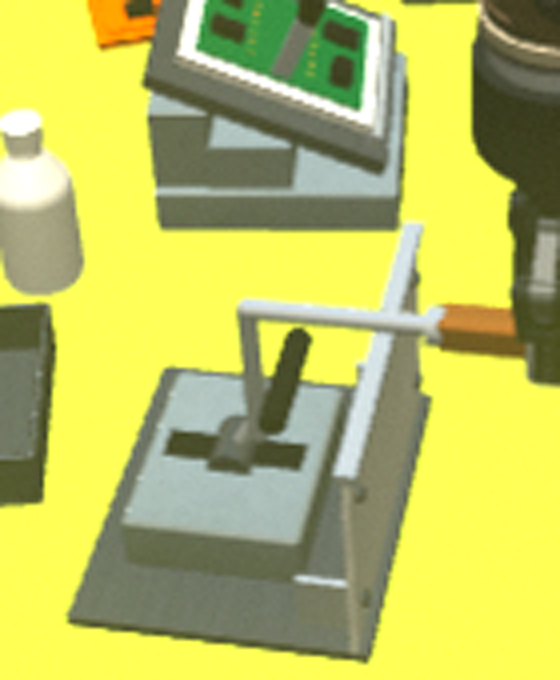

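View pics/t6.png

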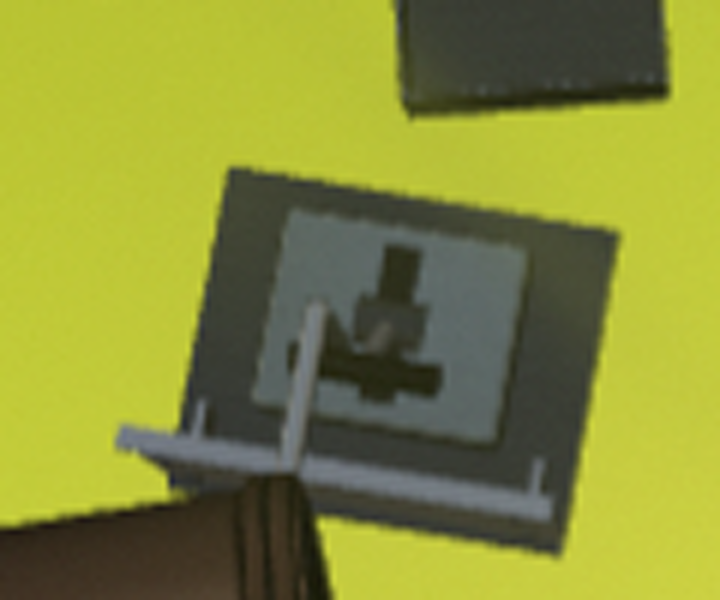

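```bash
python3 -m jog '0 0 0.003 0 0 0 0.01;0 0 0.003 0 0 0 0.01;0 0 0.003 0 0 0 0.01'
python3 - <<'E'
from h import *
stt()
T=env.capture('top')
a=np.radians(-8.1);X=np.array([np.cos(a),np.sin(a),0]);Y=np.array([-X[1],X[0],0]);O=np.array([.651,.157,0])
f=lambda p:np.array([(p-O)@X,(p-O)@Y,p[2]]).round(4)
for p in [(288,360),(442,381)]: print(f(onz(T,200+p[0]/6-.4,150+p[1]/6-.4,.095)))
E
```

```text
t: 7.75
eef_pos: [0.4951, 0.1943, 0.1524]
orientation: [-2.156, 0.154, 2.139]
wrist_force: [15.2, -1.4, -10.8]
finger_gap: 0.0168
t 7.75 tcp [0.4951 0.1943 0.1524] x [ 0.008 -0.001 -1.   ] y [-0.142 -0.99  -0.   ] F [ 15.2   -1.44 -10.84] gap 0.0168 q [ 0.18  0.07  2.01 -0.    1.05  1.9 ]
[-0.03    0.0328  0.095 ]
[-0.0282 -0.0324  0.095 ]
```

Force is climbing while the TCP stays put, and the bar measures x = -29 mm in the station frame. The lever is at its stop. I'll back off and lift out.

```bash
python3 -m jog '0 0 -0.008 0 0 0 0.01;0 0 -0.018 0 0 0 0.01;0 0 -0.018 0 0 0 0.01;-0.02 0 -0.018 0 0 0 0.01;-0.05 0 -0.018 0 0 0 0.01;-0.08 0 -0.018 0 0 0 0.01;-0.11 0 -0.018 0 0 0 0.01;-0.14 0 -0.018 0 0 0 0.01;-0.15 0 -0.018 0 0 0 0.01;-0.15 0 -0.018 0 0 0 0.01'
python3 - <<'E'
from h import *
stt()
T=env.capture('top');S=env.capture('side')
br=lambda i:np.clip(i.astype(float)*1.6,0,255).astype('uint8')
cv2.imwrite('pics/t7.png',T['color'][:,:,::-1])
cv2.imwrite('pics/w7.png',env.capture('wrist')['color'][:,:,::-1])
crop(br(S['color']),210,150,350,360,3,'pics/s7.png')
a=np.radians(2.3);plan([.461,-.355,.30],[0,0,-1],[-np.sin(a),np.cos(a),0])
E
```

```text
t: 8.63
eef_pos: [0.5114, 0.193, 0.307]
orientation: [-2.153, 0.151, 2.14]
wrist_force: [-0.1, 0.5, -1.2]
finger_gap: 0.0167
t 8.63 tcp [0.5114 0.193  0.307 ] x [ 0.006  0.001 -1.   ] y [-0.142 -0.99  -0.002] F [-0.05  0.46 -1.16] gap 0.0167 q [ 0.18 -0.04  1.83  0.    1.35  1.89]
sign 1 row [  3.2 548.7 -30.2] mm [ 1.6953e+02 -8.0000e-02 -4.0000e-01] n>= 23.7
sign -1 row [  3.2 548.7 -30.2] mm [-10.47   0.27  -0.06] n>= 13.2
```

View pics/s7.png

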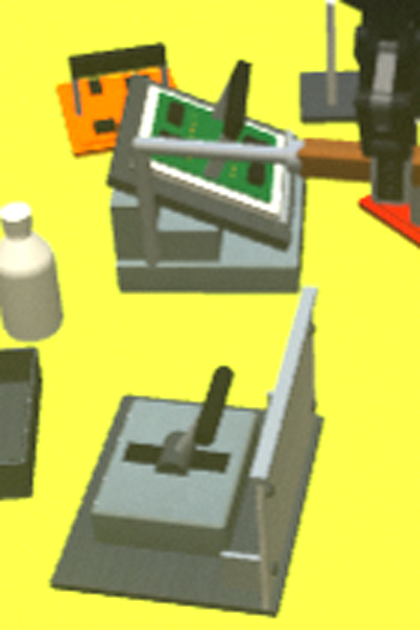

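View pics/w7.png

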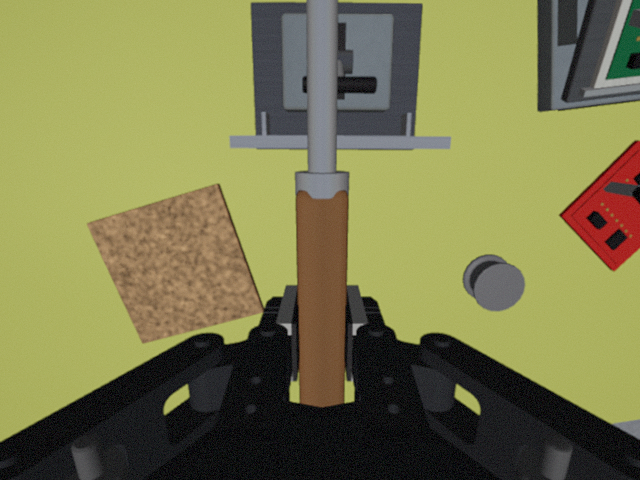

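```bash
python3 -m jog '0 0.02 0 -0.3 0 0 0.01;0 0.05 0 -1 0 0 0.01;0 0.09 0 -1.8 0 0 0.01;0 0.13 -0.003 -2.6 0 0 0.01;0 0.17 -0.006 -3.4 0 0 0.01;0 0.21 -0.01 -4.2 0 0 0.01;0 0.25 -0.013 -5 0 0 0.01;0 0.29 -0.016 -6 0 0 0.01;0 0.32 -0.018 -6.8 0 0 0.01;0 0.35 -0.02 -7.5 0 0 0.01'
python3 - <<'E'
from h import *
a=np.radians(2.3);plan([.462,-.355,.30],[0,0,-1],[-np.sin(a),np.cos(a),0])
E
```

```text
t: 9.62
eef_pos: [0.4787, -0.1582, 0.3]
orientation: [-2.208, 0.011, 2.22]
wrist_force: [-0.6, 0.4, -1.3]
finger_gap: 0.0169
sign 1 row [  1.6 197.   14.3] mm [177.     0.25  -0.44] n>= 24.7
sign -1 row [  1.6 197.   14.3] mm [-3.    0.29  0.16] n>= 4.7
```

```bash
python3 -m jog '0 0.035 0.003 -0.5 0 0 0.01;0 0.07 0.005 -1 0 0 0.01;0 0.105 0.008 -1.5 0 0 0.01;0 0.14 0.01 -2 0 0 0.01;0 0.17 0.012 -2.5 0 0 0.01;0 0.19 0.014 -3 0 0 0.01;0 0.197 0.014 -3 0 0 0.01;0 0.197 0.014 -3 0 0 0.01;0 0.197 0.014 -3 0 0 0.01'
python3 - <<'E'
from h import *
stt();a=np.radians(2.3);plan([.462,-.355,.15],[0,0,-1],[-np.sin(a),np.cos(a),0])
E
```

```text
t: 10.37
eef_pos: [0.4636, -0.3526, 0.3011]
orientation: [2.2, 0.048, -2.206]
wrist_force: [-0.2, 0.3, -1.5]
finger_gap: 0.0166
t 10.37 tcp [ 0.4636 -0.3526  0.3011] x [-0.003  0.004 -1.   ] y [ 0.04  -0.999 -0.004] F [-0.22  0.27 -1.55] gap 0.0166 q [-0.82  0.05  1.75  0.    1.35  0.71]
sign 1 row [153.1   2.9   1.3] mm [-179.99   -0.33    0.22] n>= 25.1
sign -1 row [153.1   2.9   1.3] mm [0.01 0.14 0.21] n>= 3.7
```

```bash
python3 -m jog '0.03 0.001 0.001 0 0 0 0.01;0.06 0.002 0.001 0 0 0 0.01;0.09 0.002 0.001 0 0 0 0.01;0.115 0.002 0.001 0 0 0 0.01;0.13 0.002 0.001 0 0 0 0.01;0.135 0.002 0.001 0 0 0 0.01;0.135 0.002 0.001 0 0 0 0.01'
python3 - <<'E'
from h import *
stt();a=np.radians(2.3);plan([.462,-.355,.12],[0,0,-1],[-np.sin(a),np.cos(a),0])
br=lambda i:np.clip(i.astype(float)*1.6,0,255).astype('uint8')
crop(br(env.capture('side')['color']),280,120,400,200,6,'pics/s8.png')
cv2.imwrite('pics/w8.png',env.capture('wrist')['color'][:,:,::-1])
E
```

```text
t: 10.95
eef_pos: [0.4627, -0.3533, 0.1662]
orientation: [2.199, 0.05, -2.205]
wrist_force: [0.0, 0.7, -1.6]
finger_gap: 0.0167
t 10.95 tcp [ 0.4627 -0.3533  0.1662] x [-0.003  0.003 -1.   ] y [ 0.042 -0.999 -0.004] F [ 0.02  0.73 -1.61] gap 0.0167 q [-0.83  0.17  1.88  0.    1.1   0.7 ]
sign 1 row [48.2  1.9  0.6] mm [-179.88   -0.32    0.25] n>= 25.1
sign -1 row [48.2  1.9  0.6] mm [0.12 0.16 0.21] n>= 1.2
```

View pics/w8.png

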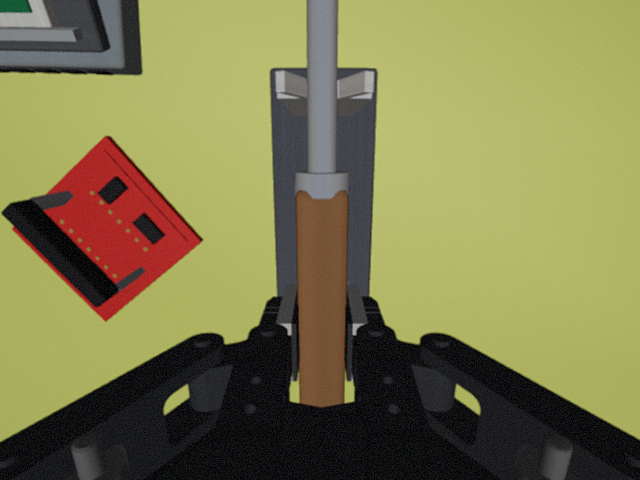

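View pics/s8.png

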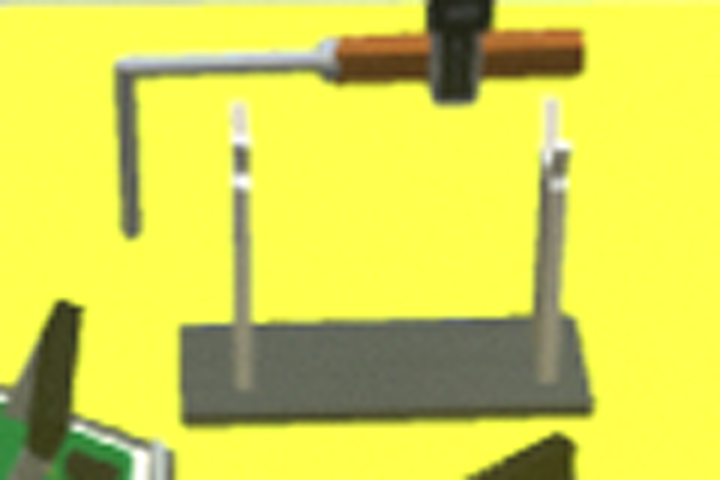

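```bash
python3 -m jog '0.01 0.0017 0 0 0 0 0.01;0.02 0.0017 0 0 0 0 0.01;0.028 0.0017 0 0 0 0 0.01;0.035 0.0017 0 0 0 0 0.01;0.04 0.0017 0 0 0 0 0.01;0.044 0.0017 0 0 0 0 0.01;0.046 0.0017 0 0 0 0 0.01;0.046 0.0017 0 0 0 0 0.01'
python3 - <<'E'
from h import *
stt()
br=lambda i:np.clip(i.astype(float)*1.6,0,255).astype('uint8')
crop(br(env.capture('side')['color']),280,120,400,200,6,'pics/s9.png')
cv2.imwrite('pics/w9.png',env.capture('wrist')['color'][:,:,::-1])
E
```

```text
t: 11.72
eef_pos: [0.463, -0.3571, 0.1217]
orientation: [2.201, 0.045, -2.202]
wrist_force: [-0.6, -0.9, -1.6]
finger_gap: 0.0167
t 11.72 tcp [ 0.463  -0.3571  0.1217] x [-0.001  0.001 -1.   ] y [ 0.041 -0.999 -0.001] F [-0.55 -0.89 -1.6 ] gap 0.0167 q [-0.83  0.23  1.9   0.    1.02  0.7 ]
```

View pics/w9.png

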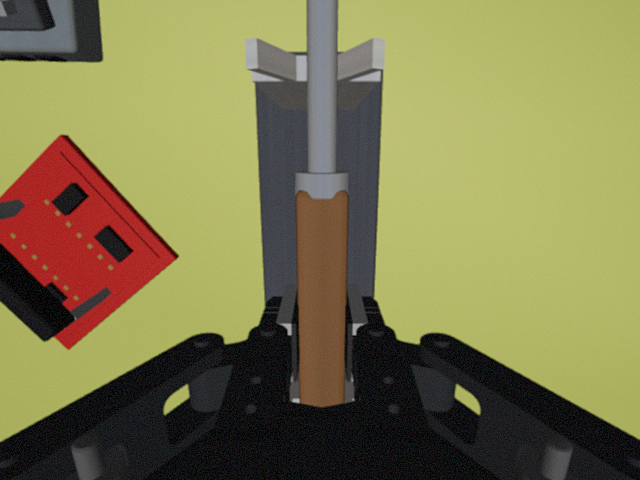

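View pics/s9.png

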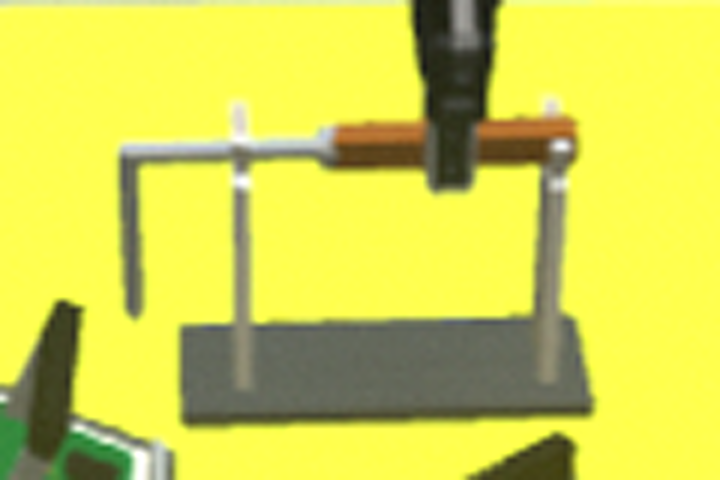

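```bash
python3 -m jog '0 -0.002 0 0 0 0 0.01;0 -0.002 0 0 0 0 0.01;0.001 -0.002 0 0 0 0 0.01;0.0015 -0.002 0 0 0 0 0.01;0.0015 -0.002 0 0 0 0 0.01'
python3 - <<'E'
from h import *
stt()
cv2.imwrite('pics/w10.png',env.capture('wrist')['color'][:,:,::-1])
E
```

```text
t: 12.23
eef_pos: [0.4632, -0.3553, 0.1209]
orientation: [2.201, 0.044, -2.2]
wrist_force: [-0.5, 0.2, -0.6]
finger_gap: 0.0169
t 12.23 tcp [ 0.4632 -0.3553  0.1209] x [ 0. -0. -1.] y [ 0.041 -0.999  0.   ] F [-0.51  0.16 -0.65] gap 0.0169 q [-0.83  0.23  1.9   0.    1.02  0.7 ]
```

View pics/w10.png

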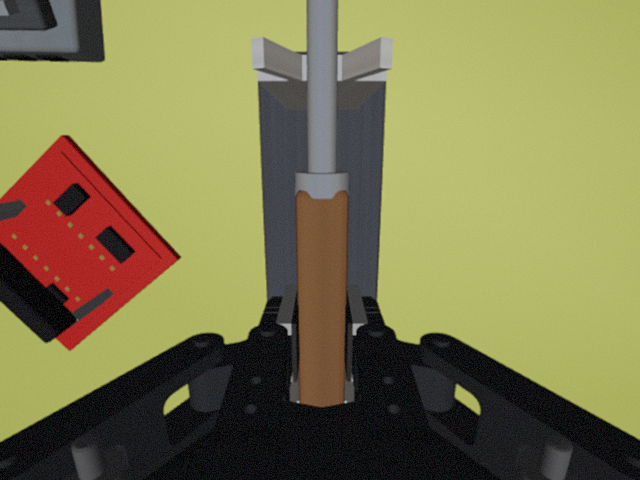

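The picture matches the original grasp view. The prongs run 253–393 and the shaft is at 322. I'll release gently and lift straight up.

```bash
python3 -m jog '0.001 0 0 0 0 0 0.01;0.001 0 0 0 0 0 0.02;0.001 0 0 0 0 0 0.024;0.001 0 0 0 0 0 0.035;0.001 0 0 0 0 0 0.05;0.001 0 0 0 0 0 0.05;0.001 0 0 0 0 0 0.05;-0.03 0 0 0 0 0 0.05;-0.06 0 0 0 0 0 0.05;-0.1 0 0 0 0 0 0.05'
python3 - <<'E'
from h import *
stt()
br=lambda i:np.clip(i.astype(float)*1.6,0,255).astype('uint8')
s=env.get_state();c=env.capture('wrist');cv2.imwrite('pics/w11.png',c['color'][:,:,::-1])
crop(br(env.capture('side')['color']),280,120,400,200,6,'pics/s11.png')
n=np.array([-np.sin(np.radians(25)),0,np.cos(np.radians(25))])
plan(np.array([.623,-.136,.136])+.10*n,-n,[n[2],0,-n[0]])
E
```

```text
t: 13.12
eef_pos: [0.4619, -0.354, 0.2189]
orientation: [2.199, 0.05, -2.208]
wrist_force: [0.7, 0.1, -0.8]
finger_gap: 0.0503
t 13.12 tcp [ 0.4619 -0.354   0.2189] x [-0.004  0.005 -1.   ] y [ 0.041 -0.999 -0.005] F [ 0.72  0.14 -0.76] gap 0.0503 q [-0.83  0.11  1.83  0.    1.2   0.7 ]
sign 1 row [   3.3 -217.4 -124.5] mm [-86.08  19.14  18.96] n>= 12.6
sign -1 row [   3.3 -217.4 -124.5] mm [ 90.94  19.18 -19.37] n>= 13.3
```

View pics/w11.png

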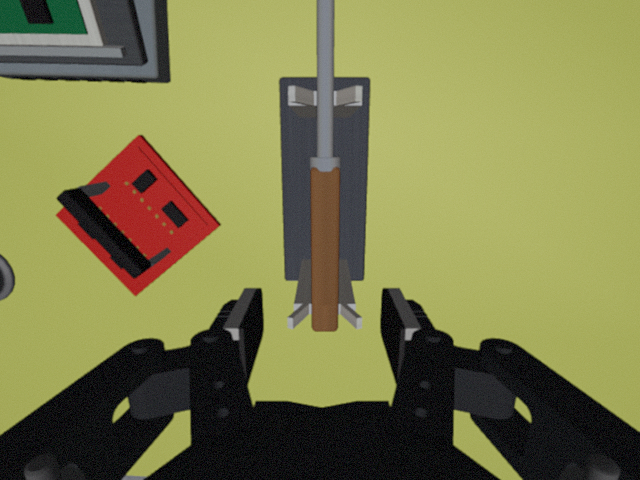

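View pics/s11.png

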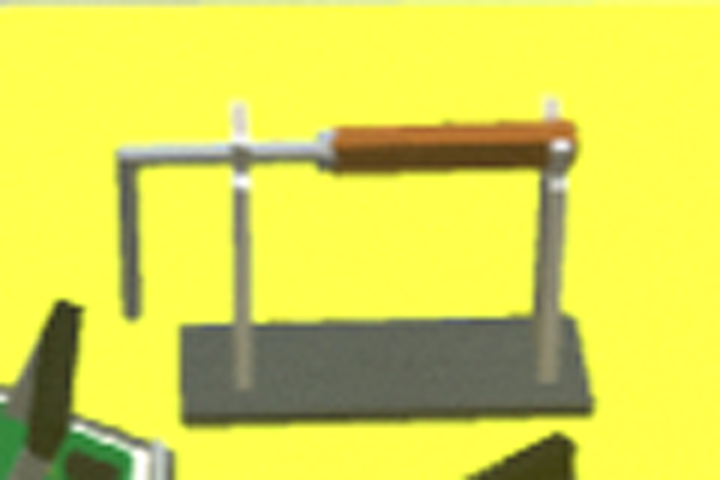

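The rod lies as it did at the start: handle rows 167–330, shaft between the prongs. Next is the carrier.

```bash
python3 -m jog '0.003 -0.217 -0.124 -86.1 19.1 19 0.06;0.003 -0.217 -0.124 -86.1 19.1 19 0.06;0.003 -0.217 -0.124 -86.1 19.1 19 0.06;0.003 -0.217 -0.124 -86.1 19.1 19 0.06;0.003 -0.217 -0.124 -86.1 19.1 19 0.06;0.003 -0.217 -0.124 -86.1 19.1 19 0.06;0.003 -0.217 -0.124 -86.1 19.1 19 0.06;0.003 -0.217 -0.124 -86.1 19.1 19 0.06;0.003 -0.217 -0.124 -86.1 19.1 19 0.06;0.003 -0.217 -0.124 -86.1 19.1 19 0.06'
python3 - <<'E'
from h import *
stt()
n=np.array([-np.sin(np.radians(25)),0,np.cos(np.radians(25))])
plan(np.array([.623,-.136,.136])+.10*n,-n,[n[2],0,-n[0]])
E
```

```text
t: 14.05
eef_pos: [0.5782, -0.1325, 0.2175]
orientation: [1.584, 0.783, -1.149]
wrist_force: [0.0, -0.0, -0.0]
finger_gap: 0.0601
t 14.05 tcp [ 0.5782 -0.1325  0.2175] x [ 0.342 -0.047 -0.938] y [ 0.89  -0.303  0.34 ] F [ 0.04 -0.03 -0.02] gap 0.0601 q [-0.44 -0.03  2.01  0.14  0.83 -0.2 ]
sign 1 row [-5.6  6.5  1.9] mm [-17.53   3.42   4.52] n>= 2.6
sign -1 row [-5.6  6.5  1.9] mm [162.27   6.45  -4.89] n>= 22.7
```

```bash
python3 -m jog '-0.006 0.006 0.002 -17.5 3.4 4.5 0.06;-0.006 0.006 0.002 -17.5 3.4 4.5 0.06;-0.006 0.006 0.002 -17.5 3.4 4.5 0.06;-0.006 0.006 0.002 -17.5 3.4 4.5 0.06;-0.006 0.006 0.002 -17.5 3.4 4.5 0.06;-0.006 0.006 0.002 -17.5 3.4 4.5 0.06'
python3 - <<'E'
from h import *
stt()
n=np.array([-np.sin(np.radians(25)),0,np.cos(np.radians(25))])
plan(np.array([.623,-.136,.136])+.10*n,-n,[n[2],0,-n[0]])
cv2.imwrite('pics/w12.png',env.capture('wrist')['color'][:,:,::-1])
br=lambda i:np.clip(i.astype(float)*1.6,0,255).astype('uint8')
crop(br(env.capture('side')['color']),220,90,400,250,4,'pics/s12.png')
E
```

```text
t: 14.55
eef_pos: [0.5809, -0.1369, 0.2253]
orientation: [1.391, 0.879, -0.89]
wrist_force: [0.2, 0.2, 0.3]
finger_gap: 0.0601
t 14.55 tcp [ 0.5809 -0.1369  0.2253] x [ 0.421 -0.002 -0.907] y [ 0.907 -0.01   0.421] F [0.16 0.23 0.28] gap 0.0601 q [-0.48 -0.06  2.04  0.27  0.79 -0.62]
sign 1 row [ 0.7  0.4 -0.9] mm [-0.54  0.13  0.11] n>= 0.1
sign -1 row [ 0.7  0.4 -0.9] mm [ 1.7946e+02  1.7000e-01 -2.0000e-01] n>= 25.1
```

View pics/w12.png

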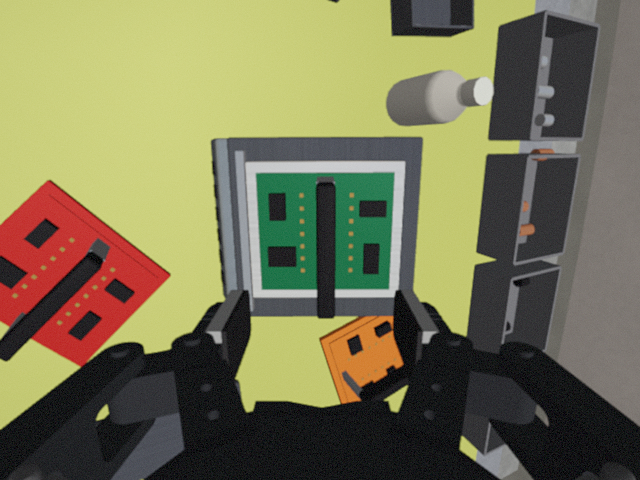

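View pics/s12.png

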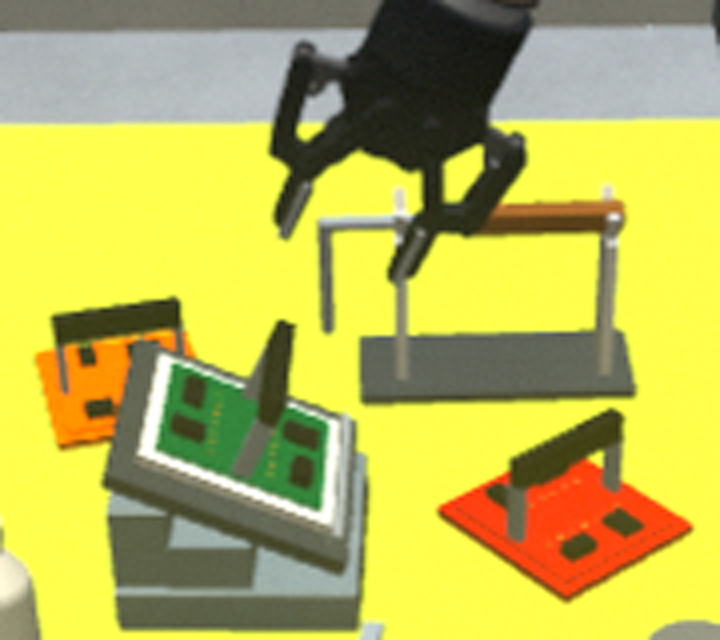

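```bash
python3 - <<'E'
from h import *
c=env.capture('wrist');M=c['mount']
def tool(u,v,x):
    x0=(u-c['cx'])/c['fx'];y0=(v-c['cy'])/c['fy'];a,b=x0,y0
    for _ in range(20):k=1+c['k1']*(a*a+b*b);a,b=x0/k,y0/k
    w=M[:3,:3]@[a,b,1];o=M[:3,3];return o+w*(x-o[0])/w[0]
for p in[(317,184),(334,184),(318,317),(334,317)]: print(tool(*p,.088).round(4))
# board plane (top of white, tool x = .098+.058-.008)
for p in[(246,162),(405,162),(406,298),(246,298)]: print('plate',tool(*p,.148).round(4))
E
```

```text
[ 0.088  -0.0025 -0.0441]
[ 0.088   0.0076 -0.0442]
[ 0.088  -0.0021  0.0429]
[0.088  0.0084 0.0429]
plate [ 0.148  -0.0565 -0.0541]
plate [ 0.148   0.0628 -0.0542]
plate [0.148  0.0705 0.0563]
plate [ 0.148  -0.0625  0.0563]
```

```bash
python3 -m jog '0.03 0.003 -0.001 0 0 0 0.06;0.055 0.003 -0.001 0 0 0 0.06;0.075 0.003 -0.001 0 0 0 0.06;0.09 0.003 -0.001 0 0 0 0.05;0.096 0.003 -0.001 0 0 0 0.05;0.096 0.003 -0.001 0 0 0 0.04;0.096 0.003 -0.001 0 0 0 0.03' 60
python3 - <<'E'
from h import *
stt()
cv2.imwrite('pics/w13.png',env.capture('wrist')['color'][:,:,::-1])
br=lambda i:np.clip(i.astype(float)*1.6,0,255).astype('uint8')
crop(br(env.capture('side')['color']),220,110,350,250,5,'pics/s13.png')
E
```

```text
t: 15.28
eef_pos: [0.6242, -0.1361, 0.1398]
orientation: [1.39, 0.879, -0.889]
wrist_force: [-0.2, -0.8, 0.1]
finger_gap: 0.0302
t 15.28 tcp [ 0.6242 -0.1361  0.1398] x [ 0.421 -0.002 -0.907] y [ 0.907 -0.008  0.421] F [-0.17 -0.75  0.07] gap 0.0302 q [-0.44  0.15  2.    0.31  0.62 -0.65]
```

View pics/w13.png

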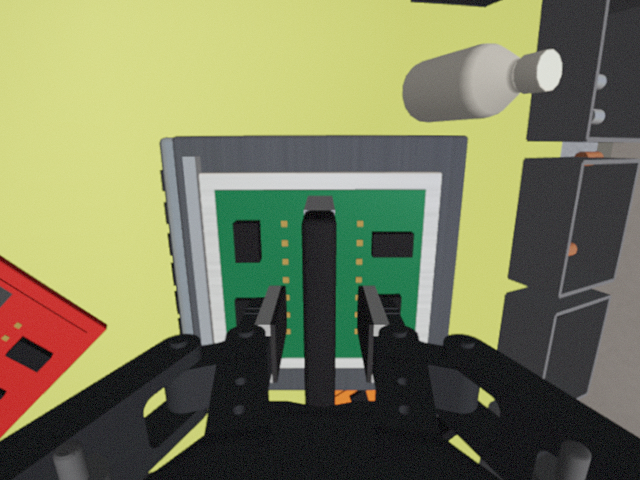

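View pics/s13.png

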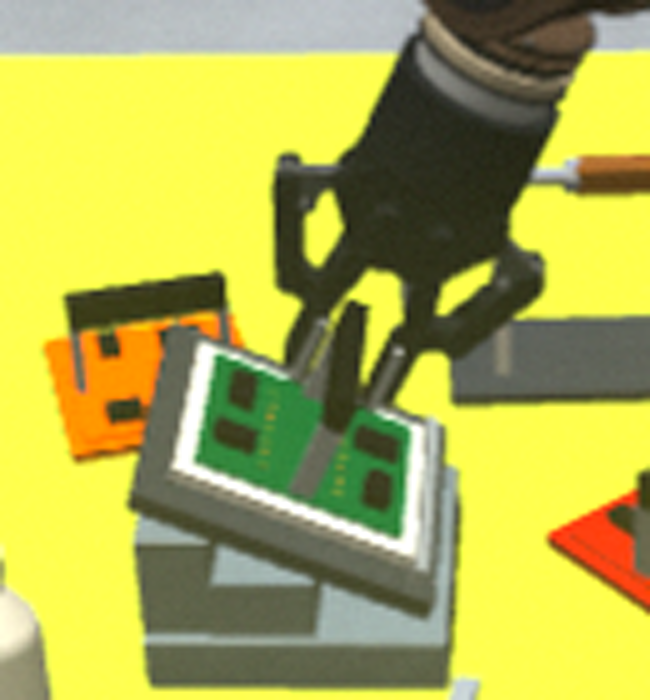

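```bash
python3 -m jog '0 0 0 0 0 0 0.02;0 0 0 0 0 0 0.012;0 0 0 0 0 0 0.005;0 0 0 0 0 0 0.005;0 0 0 0 0 0 0.005;0 0 0 0 0 0 0.005' 80
python3 -m jog '-0.005 0 0 0 0 0 0.005;-0.015 0 0 0 0 0 0.005;-0.03 0 0 0 0 0 0.005;-0.045 0 0 0 0 0 0.005;-0.06 0 0 0 0 0 0.005;-0.075 0 0 0 0 0 0.005;-0.09 0 0 0 0 0 0.005;-0.1 0 0 0 0 0 0.005;-0.1 0 0 0 0 0 0.005' 80
python3 - <<'E'
from h import *
stt()
cv2.imwrite('pics/w14.png',env.capture('wrist')['color'][:,:,::-1])
br=lambda i:np.clip(i.astype(float)*1.6,0,255).astype('uint8')
crop(br(env.capture('side')['color']),220,70,350,250,4,'pics/s14.png')
E
```

```text
t: 15.88
eef_pos: [0.6237, -0.1362, 0.1407]
orientation: [1.389, 0.88, -0.889]
wrist_force: [-5.1, -0.1, 5.2]
finger_gap: 0.0108
t: 16.63
eef_pos: [0.582, -0.1362, 0.2331]
orientation: [1.39, 0.875, -0.887]
wrist_force: [-0.2, -0.2, -3.8]
finger_gap: 0.0106
t 16.63 tcp [ 0.582  -0.1362  0.2331] x [ 0.424 -0.004 -0.905] y [ 0.905 -0.007  0.424] F [-0.23 -0.22 -3.79] gap 0.0106 q [-0.48 -0.07  2.03  0.27  0.8  -0.62]
```

View pics/w14.png

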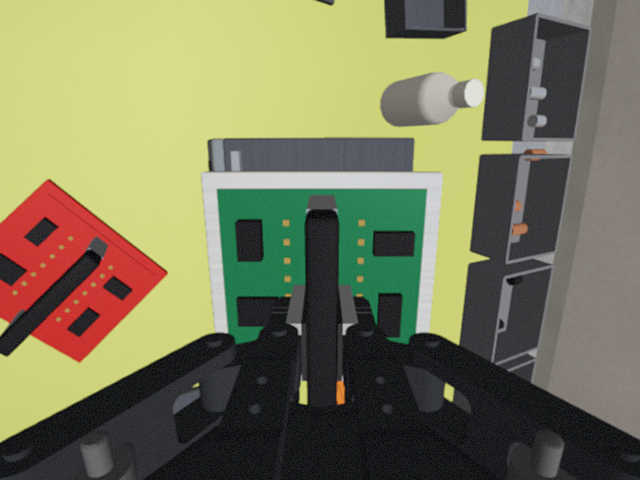

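View pics/s14.png

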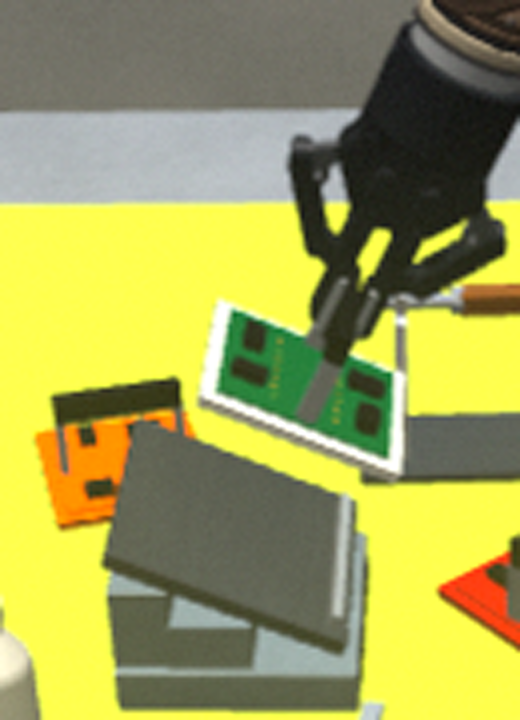

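```bash
python3 - <<'E'
from h import *
a=np.radians(7.2);plan([.454,.382,.28],[0,0,-1],[np.cos(a),np.sin(a),0])
plan([.56,-.10,.30],[0,0,-1],[1,0,0])
class S:pass
E
```

```text
sign 1 row [ -98.1  -99.7 -516.9] mm [ -7.56   1.58 -24.88] n>= 12.8
sign -1 row [ -98.1  -99.7 -516.9] mm [168.43 -37.21  -2.37] n>= 24.1
sign 1 row [-70.6   8.7 -35.8] mm [-4.700e-01  2.000e-02 -2.491e+01] n>= 3.5
sign -1 row [-70.6   8.7 -35.8] mm [ 1.7531e+02 -3.8720e+01 -3.0000e-02] n>= 25.1
```

```bash
python3 -m jog '-0.01 0.001 -0.005 0 0 -2.5 0.005;-0.02 0.003 -0.01 0 0 -5.5 0.005;-0.03 0.004 -0.015 0 0 -9 0.005;-0.04 0.005 -0.02 0 0 -12.5 0.005;-0.05 0.006 -0.025 0 0 -16 0.005;-0.06 0.007 -0.03 0 0 -19.5 0.005;-0.068 0.008 -0.034 0 0 -22.5 0.005;-0.071 0.009 -0.036 -0.5 0 -24.9 0.005;-0.071 0.009 -0.036 -0.5 0 -24.9 0.005'
python3 - <<'E'
from h import *
stt()
a=np.radians(7.2);plan([.454,.382,.28],[0,0,-1],[np.cos(a),np.sin(a),0])
E
```

```text
t: 17.48
eef_pos: [0.5617, -0.0994, 0.2982]
orientation: [1.208, 1.21, -1.208]
wrist_force: [-0.2, 1.3, -3.3]
finger_gap: 0.0102
t 17.48 tcp [ 0.5617 -0.0994  0.2982] x [ 0.  0. -1.] y [1.    0.002 0.   ] F [-0.2   1.26 -3.28] gap 0.0102 q [-0.35  0.02  1.78  0.    1.34 -0.35]
sign 1 row [  20.2 -107.  -481.6] mm [-7.11 -0.   -0.03] n>= 11.8
sign -1 row [  20.2 -107.  -481.6] mm [ 1.7289e+02 -4.0000e-02  1.0000e-02] n>= 24.1
```

```bash
python3 -m jog '0 -0.004 -0.015 0 0 0 0.005;0 -0.01 -0.04 -0.5 0 0 0.005;0 -0.018 -0.075 -1 0 0 0.005;0 -0.026 -0.11 -1.5 0 0 0.005;0 -0.034 -0.145 -2 0 0 0.005;0 -0.042 -0.18 -2.5 0 0 0.005;0 -0.05 -0.215 -3 0 0 0.005;0 -0.058 -0.25 -3.5 0 0 0.005;0 -0.066 -0.285 -4 0 0 0.005;0 -0.072 -0.315 -4.5 0 0 0.005'
python3 -m jog '0 -0.008 -0.035 -0.5 0 0 0.005;0 -0.016 -0.07 -1 0 0 0.005;0 -0.024 -0.1 -1.5 0 0 0.005;0 -0.03 -0.13 -2 0 0 0.005;0 -0.034 -0.15 -2.3 0 0 0.005;0 -0.035 -0.16 -2.6 0 0 0.005;0 -0.035 -0.166 -2.6 0 0 0.005;0 -0.035 -0.166 -2.6 0 0 0.005;0 -0.035 -0.166 -2.6 0 0 0.005'
python3 - <<'E'
from h import *
stt()
a=np.radians(7.2);plan([.454,.382,.28],[0,0,-1],[np.cos(a),np.sin(a),0])
for n in('wrist','top','side'): cv2.imwrite(f'pics/{n}15.png',env.capture(n)['color'][:,:,::-1])
E
```

```text
t: 18.32
eef_pos: [0.4864, 0.2175, 0.297]
orientation: [1.151, 1.247, -1.15]
wrist_force: [1.5, -0.5, -4.0]
finger_gap: 0.0101
t: 19.07
eef_pos: [0.4405, 0.3771, 0.2977]
orientation: [1.117, 1.264, -1.118]
wrist_force: [-0.2, 0.9, -3.3]
finger_gap: 0.0106
t 19.07 tcp [0.4405 0.3771 0.2977] x [-0.    -0.001 -1.   ] y [ 0.992  0.123 -0.   ] F [-0.23  0.94 -3.26] gap 0.0106 q [ 0.53  0.04  1.76 -0.    1.34  0.41]
sign 1 row [19.7 14.  -3.2] mm [-0.11  0.07  0.02] n>= 0.6
sign -1 row [19.7 14.  -3.2] mm [ 1.7989e+02  2.0000e-02 -1.1000e-01] n>= 25.1
```

View pics/wrist15.png

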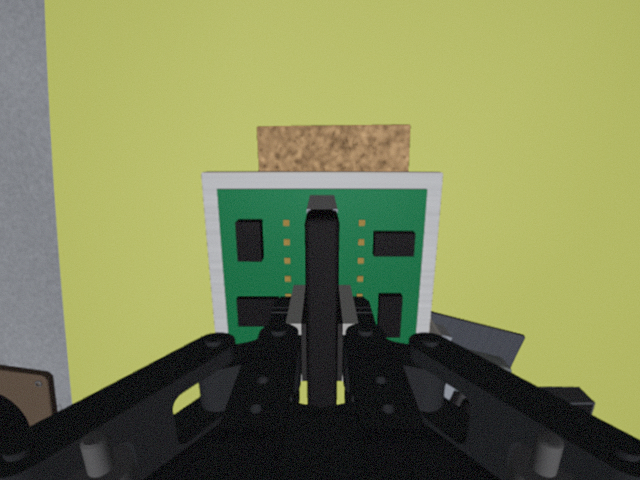

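View pics/side15.png

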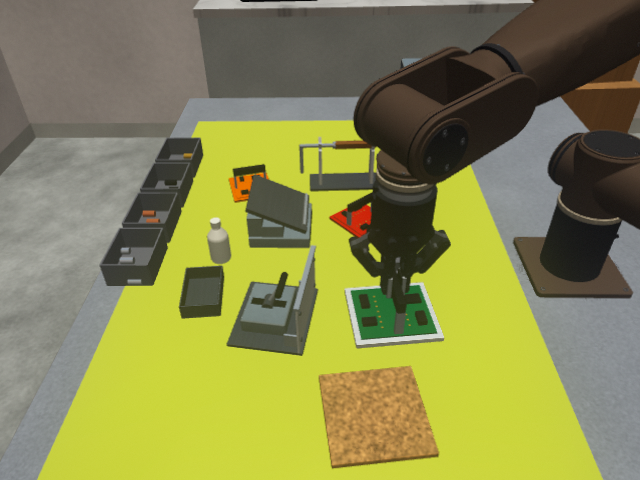

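```bash
python3 - <<'E'
from h import *
s=env.get_state();c=env.capture('wrist')
A=onz(c,257,126.5,.012,s);B=onz(c,410,125,.012,s);d=(B-A)/np.linalg.norm(B-A)
n=np.array([-d[1],d[0],0]);print(A,B,np.linalg.norm(A-B),'head',np.degrees(np.arctan2(d[1],d[0])),'centre',(A+B)/2-.085*n)
E
```

```text
[0.35980107 0.452959   0.012     ] [0.52664094 0.47534169 0.012     ] 0.16833456660178836 head 7.640990114092348 centre [0.45452307 0.37990509 0.012     ]
```

```bash
python3 -m jog '0.02 0.01 -0.002 -0.2 0 0 0.005;0.05 0.014 -0.0025 -0.4 0 0 0.005;0.08 0.014 -0.0025 -0.4 0 0 0.005;0.11 0.014 -0.0025 -0.4 0 0 0.005;0.14 0.014 -0.0025 -0.4 0 0 0.005;0.165 0.014 -0.0025 -0.4 0 0 0.005;0.185 0.014 -0.0025 -0.4 0 0 0.005;0.2 0.014 -0.0025 -0.4 0 0 0.005;0.207 0.014 -0.0025 -0.4 0 0 0.005;0.207 0.014 -0.0025 -0.4 0 0 0.005'
python3 - <<'E'
from h import *
stt()
a=np.radians(7.4);plan([.4545,.3805,.075],[0,0,-1],[np.cos(a),np.sin(a),0])
cv2.imwrite('pics/w16.png',env.capture('wrist')['color'][:,:,::-1])
br=lambda i:np.clip(i.astype(float)*1.6,0,255).astype('uint8')
crop(br(env.capture('side')['color']),300,280,460,480,4,'pics/s16.png')
E
```

```text
t: 20.1
eef_pos: [0.4532, 0.3808, 0.0893]
orientation: [1.109, 1.269, -1.116]
wrist_force: [-1.0, -0.0, -2.9]
finger_gap: 0.0104
t 20.1 tcp [0.4532 0.3808 0.0893] x [-0.003 -0.002 -1.   ] y [ 0.992  0.13  -0.003] F [-1.02 -0.04 -2.86] gap 0.0104 q [ 0.53  0.29  1.89 -0.    0.97  0.4 ]
sign 1 row [16.3  1.3  0.4] mm [0.07 0.11 0.2 ] n>= 0.4
sign -1 row [16.3  1.3  0.4] mm [-179.93   -0.31    0.18] n>= 25.1
```

View pics/w16.png

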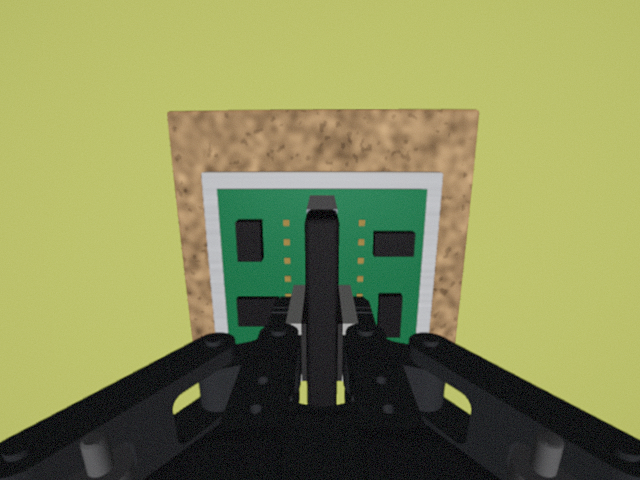

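View pics/s16.png

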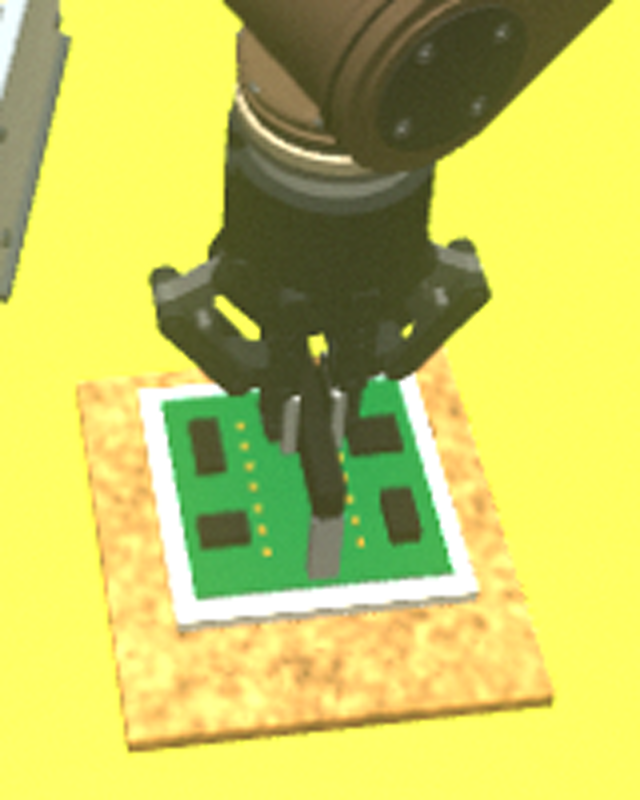

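Centred and square. I'll lower slowly, watching the force.

```bash
python3 -m jog '0.004 0.001 0 0 0 0 0.005;0.008 0.001 0 0 0 0 0.005;0.011 0.001 0 0 0 0 0.005;0.013 0.001 0 0 0 0 0.005;0.013 0.001 0 0 0 0 0.005'
python3 -m jog '0.001 0 0 0 0 0 0.005;0.002 0 0 0 0 0 0.005;0.002 0 0 0 0 0 0.005'
python3 -m jog '0.001 0 0 0 0 0 0.005;0.002 0 0 0 0 0 0.005;0.002 0 0 0 0 0 0.005'
```

```text
t: 20.62
eef_pos: [0.4546, 0.3819, 0.0778]
orientation: [1.111, 1.268, -1.113]
wrist_force: [-0.7, 0.8, -3.9]
finger_gap: 0.0105
t: 20.87
eef_pos: [0.4549, 0.3821, 0.0762]
orientation: [1.112, 1.268, -1.112]
wrist_force: [0.0, 0.4, -2.6]
finger_gap: 0.0102
t: 21.12
eef_pos: [0.4548, 0.3821, 0.0741]
orientation: [1.111, 1.268, -1.112]
wrist_force: [0.3, 0.2, -3.5]
finger_gap: 0.0103
```

```bash
python3 -m jog '0.001 0 0 0 0 0 0.005;0.002 0 0 0 0 0 0.005;0.002 0 0 0 0 0 0.005'
python3 -m jog '0.001 0 0 0 0 0 0.005;0.001 0 0 0 0 0 0.005;0.001 0 0 0 0 0 0.005'
```

```text
t: 21.37
eef_pos: [0.4552, 0.3822, 0.0731]
orientation: [1.112, 1.268, -1.112]
wrist_force: [-2.0, -1.5, 2.0]
finger_gap: 0.0105
t: 21.62
eef_pos: [0.4552, 0.3822, 0.0731]
orientation: [1.111, 1.268, -1.112]
wrist_force: [-5.2, -2.9, 7.5]
finger_gap: 0.0105
```

Contact came at TCP z = 0.073, as predicted. Releasing now.

```bash
python3 -m jog '-0.001 0 0 0 0 0 0.01;-0.001 0 0 0 0 0 0.015;-0.001 0 0 0 0 0 0.02;-0.001 0 0 0 0 0 0.03;-0.001 0 0 0 0 0 0.05;-0.001 0 0 0 0 0 0.05;-0.001 0 0 0 0 0 0.05;-0.03 0 0 0 0 0 0.05;-0.06 0 0 0 0 0 0.05;-0.1 0 0 0 0 0 0.05'
python3 -m jog '-0.04 0 0 0 0 0 0.05;-0.08 0 0 0 0 0 0.05;-0.12 0 0.03 0 0 0 0.05;-0.15 0 0.07 0 0 0 0.05;-0.15 0 0.11 0 0 0 0.05;-0.15 0 0.15 0 0 0 0.05;-0.15 0 0.19 0 0 0 0.05;-0.15 0 0.22 0 0 0 0.05;-0.15 0 0.22 0 0 0 0.05;-0.15 0 0.22 0 0 0 0.05'
python3 - <<'E'
from h import *
stt()
br=lambda i:np.clip(i.astype(float)*1.6,0,255).astype('uint8')
for n in('wrist','top','side'): cv2.imwrite(f'pics/{n}17.png',br(env.capture(n)['color'])[:,:,::-1])
E
```

```text
t: 22.45
eef_pos: [0.4532, 0.3811, 0.1693]
orientation: [1.107, 1.27, -1.117]
wrist_force: [0.8, -0.9, 0.2]
finger_gap: 0.0498
t: 23.28
eef_pos: [0.484, 0.1624, 0.3215]
orientation: [1.115, 1.266, -1.114]
wrist_force: [0.7, 1.1, 0.0]
finger_gap: 0.0502
t 23.28 tcp [0.484  0.1624 0.3215] x [ 0.001  0.    -1.   ] y [0.992 0.127 0.001] F [0.67 1.07 0.02] gap 0.0502 q [ 0.12 -0.13  1.89 -0.    1.38 -0.  ]
```

View pics/top17.png

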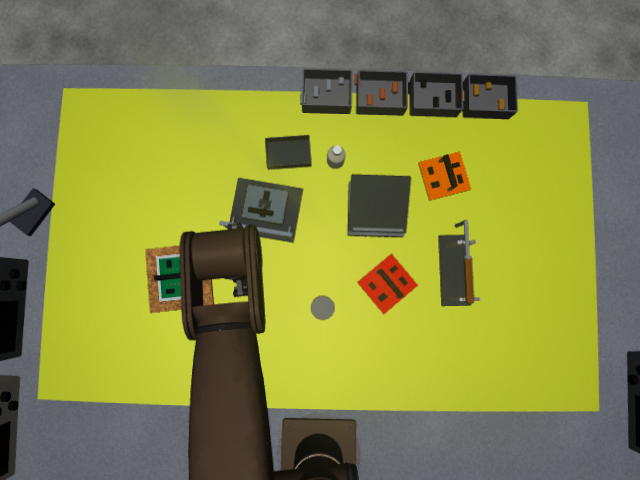

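View pics/side17.png

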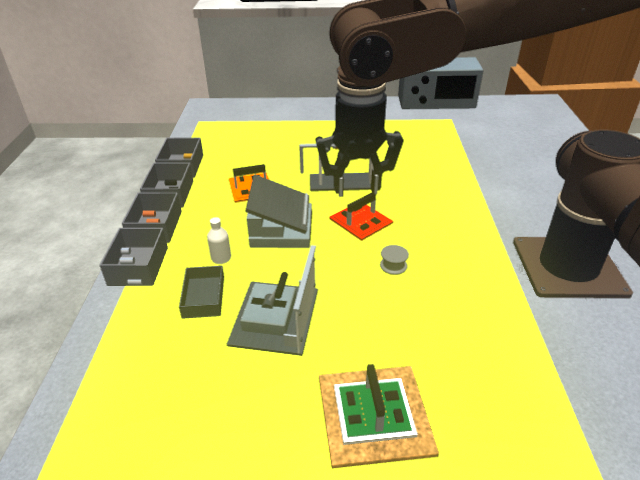

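The carrier sits on the pad. I'll move the arm aside to measure everything from the top camera.

```bash
python3 -m jog '0 0 0.04 0 0 0 0.05;0 0 0.08 0 0 0 0.05;0 0 0.12 0 0 0 0.05;0 0 0.15 0 0 0 0.05;0 0 0.15 0 0 0 0.05;0 0 0.15 0 0 0 0.05;0 0 0.15 0 0 0 0.05;0 0 0.15 0 0 0 0.05'
python3 - <<'E'
from h import *
stt()
T=env.capture('top')
br=lambda i:np.clip(i.astype(float)*1.6,0,255).astype('uint8')
crop(br(T['color']),135,160,305,325,4,'pics/t18.png')
i=T['color'].astype(int);g=((i[...,1]>1.4*i[...,0])&(i[...,1]>25)&(i[...,1]>1.4*i[...,2])).astype('uint8');g[:,230:]=0;g[:,:130]=0;g[:230]=0;g[330:]=0
r=cv2.minAreaRect(np.argwhere(g)[:,::-1].astype(np.float32));b=np.array([onz(T,*c,.024) for c in cv2.boxPoints(r)]);print(r,b,b.mean(0))
a=np.radians(-8.1);X=np.array([np.cos(a),np.sin(a),0]);Y=np.array([-X[1],X[0],0]);O=np.array([.651,.157,0])
E
```

```text
t: 24.1
eef_pos: [0.5033, 0.0171, 0.3213]
orientation: [1.11, 1.27, -1.11]
wrist_force: [-0.6, 0.2, -0.2]
finger_gap: 0.0497
t 24.1 tcp [0.5033 0.0171 0.3213] x [ 0.  0. -1.] y [0.991 0.134 0.   ] F [-0.57  0.24 -0.22] gap 0.0497 q [-0.17 -0.15  1.9   0.    1.39 -0.3 ]
((177.33450317382812, 276.5137939453125), (39.28050994873047, 35.128238677978516), 85.2363510131836) [[0.50122722 0.43563168 0.024     ]
 [0.51135737 0.34288373 0.024     ]
 [0.4091565  0.32914483 0.024     ]
 [0.39895724 0.4210945  0.024     ]] [0.45517458 0.38218869 0.024     ]
```

View pics/t18.png

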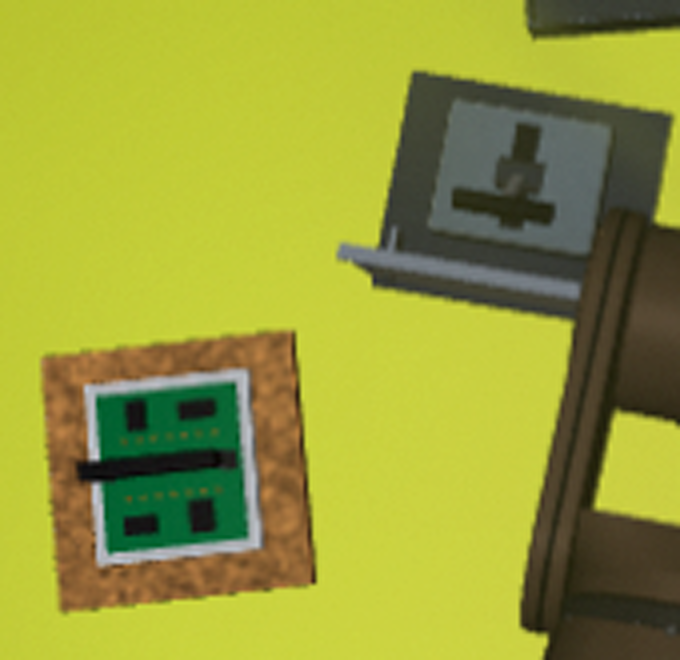

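```bash
python3 - <<'E'
from h import *
print(env.sign_off());stt()
E
```

```text
the job is handed in; nothing more can be done
None
the job is handed in; nothing more can be done
```

I did the whole job and handed it in at about 24 s; the hand-in reports no verdict.

**What I did:** I lifted the rod from its stand and reached over the screen with it. I then pulled the lever over with the rod's leg, laid the rod back and let go. After that I took the carrier off the preheater with the gripper tilted 25°, levelled it in the air and lowered it onto the cork pad. I stopped when contact showed in the wrist force, then released and moved clear.

**Last checks:**

| Item | What the checks showed |
|---|---|
| Lever | Its cross-bar measured about 29 mm from the pivot on the screen side, where the stop should put it. Pull force rose while the arm stood still, and it was still over in the last picture. |
| Rod | After release it showed no visible difference from the start view, lying between the fork prongs. I compared the pictures and did not measure its final position again. |
| Carrier | It is about 2 mm from the measured pad centre, square with the pad to about 1°. It looks flat, and the height at contact was as expected. |
| Spool, bottle, tin and look-alikes | They show in the same places in the last pictures. I judged this by eye. |
| Robot | The arm was clear of everything, with the wrist force near zero. |

**Disagreements:** The wrist and top cameras differed by about 3.5 mm on the rod's sideways position, so I used a value in between. The rod was also about 2 mm off sideways while being lowered into the forks, and I corrected that before letting go.

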